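Raise the folding peg rack and hang the long connecting rod on it

TASK

Set up the drip rack for the washed connecting rod: first raise the rack's hinged panel by its bar to about 45 degrees and let go of it, then hang the longer of the two connecting rods by its small eye on the slim peg, pushed fully home so that it lies flat on the panel with its big end hanging down. The panel must still stand at about 45 degrees when you are done, and everything else on the bench stays where it is.

Things in the scene. Friction and masses are not known exactly. Their poses are not given: they have to be found in the camera images.
- panel (a joint): angle of the rack's hinged aluminium panel (182 x 216 x 6 mm) in rad: 0 flat, grows as the far edge rises; 0.785 is 45 degrees, stop at 1.35. Hinge line: the panel's near edge, 50 mm above the bench. Stiff friction hinge, about 2.5 N m: it stays where left, but over about 10 N down on the raised panel moves it
- panel_bar (a point): middle of the round lifting bar (10 mm thick, 100 mm long along y) of a U-shaped bail; free gap bar to panel edge 37 mm; 53 mm above the bench when flat. Turns with the panel: x points from the hinge out to the bar, z is the panel's upward normal. The hinge axis, parallel to y, lies 232 mm along -x and 3 mm along -z from here
- slot_end (a point): 10 mm above the panel's face (where the eye's centre is in height when home) over the -y end of the slim peg's slot, 150 mm from the hinge axis; z along the peg, x up the panel. The peg (18 mm thick, 55 mm long, last 4 mm tapering to 15.5 mm) is clamped somewhere in the slot, 14 to 36 mm from here along +y: feel or look for it. A stout peg, 36 mm thick, 135 mm along +y, is not used
- rod: the longer connecting rod, dark steel, 20 mm thick, 0.3 to 0.55 kg, lying flat: eyes 110 mm between centres. Origin midway between the eyes on the underside; x points to the small eye, z up. Shank 16 mm wide and 14 mm thick (3 to 17 mm above the bench), about 60 mm of it free between the eyes
- rod_eye (a point): centre of the rod's small eye at mid-thickness (bore 21 mm through, outside 35 mm); axes as the rod: z is the bore's axis
- rod_big_end (a point): centre of the rod's big eye at mid-thickness (bore 46 mm, outside 62 mm)
- short_rod: the shorter connecting rod (80 mm between eye centres, otherwise alike), not to be moved; origin midway between its eyes on the underside, x to its small eye. It may lie on either side of the long one
- piston_a: aluminium piston standing on the bench, 74 mm in diameter, 58 mm tall, leave alone
- piston_b: second piston, same size, leave alone
- bearing: steel bearing ring, 62 mm outside, 32 mm bore, 18 mm tall, leave alone
- spray_can: spray can, 56 mm in diameter, 190 mm tall, leave alone
- wrench: steel wrench lying on the bench, leave alone
- driver: screwdriver lying on the bench, leave alone
Not all that is in view belongs to the job. Leave any blue or orange look-alike of the rod alone.

How it is judged:
On the way, in this order (a step that is already met when the one before it is completed fails the run):
1. the panel stands at 38 to 52 degrees and the fingers have let go, the rod not yet on the peg (value of joint panel between 0.663 and 0.908 rad and contact force between the fingers and anything else below 0.1 N and distance between rod_eye and slot_end above 0.08 m), for 0.3 s.
2. the long rod's small eye is fully down on the slim peg (x of rod_eye in the frame of slot_end between -0.007 and 0.007 m and y of rod_eye in the frame of slot_end between 0.012 and 0.038 m and z of rod_eye in the frame of slot_end between -0.006 and 0.006 m and angle between the z axis of rod and the z axis of slot_end, either way round below 0.15 rad), for 0.2 s.
At the end, for the whole second after the job is handed in: The long rod is at rest with its small eye on the slim peg: eye centre from slot_end within 7 mm in x, 12 to 38 mm in y, within 6 mm in z; bore within 0.15 rad of the peg axis; big end at least 90 mm below it down the panel; the panel stands still at 38 to 52 degrees (all of step 2 and value of joint panel between 0.663 and 0.908 rad and x of rod_big_end in the frame of slot_end below -0.09 m and linear speed of rod below 0.02 m/s and velocity of joint panel between -0.02 and 0.02 rad/s); the robot touches nothing.
It fails at once if another thing on the bench is moved more than 30 mm (distance of any of short_rod, piston_a, piston_b, bearing, spray_can, wrench, driver from where it was at the start of the episode above 0.03 m).
It also fails if it takes over 67 s, if anything falls off the work surface, if the arm or the gripper's body presses on something with over 40 N, if the wrist force passes 120 N, or if a joint passes its speed limit or range.

ROBOT

A 7-joint arm with a two-finger parallel gripper is mounted at the origin on the work surface. World frame = base frame: x ahead of the robot, y to its left, z up, the work surface at z = 0. Lengths are in m, angles in rad, forces in N, time in s.
With the tool pointing down it reaches from about 0.375 to 0.925 m from the base axis. Payload 3.1 kg.
Tool frame: the origin (TCP) lies midway between the tips of the shut fingers; the grasp point (between the pads) lies 19 mm behind it; x points along the fingers, z is the direction in which the jaws open and shut, and the axes are right-handed (so a half turn about x gives the same grasp; the last joint's range is limited). The gripper opens to 85 mm and grips with 20 to 120 N. Pads are 22 mm wide; open, the fingers measure 114 mm over their backs; the gripper's body (76 mm by 85 mm) begins 54 mm behind the grasp point. The pads swing forward as they close: fully open they stand 13 mm farther back than shut.
Start: joints at [-1.316, 0.383, 0.044, 1.598, -0.018, 1.161, -0.05], TCP at [0.225, 0.61, 0.231] pointing down, gripper open.
Joint ranges: [-2.61, 2.61], [-0.41, 2.15], [-1.48, 1.57], [0, 2.5], [-1.57, 4.71], [0.05, 1.97], [-2.85, 2.85]. Speed limits (rad/s): [2.79, 2.79, 3.14, 3.14, 3.14, 3.14, 3.14].

INTERFACE

Orientations are given as a rotation vector (axis times angle).
In Python, from cell import * gives the robot as it stands. The module is installed in compiled form; this text tells all that it offers.
- The arm moves only by the tool send_rows, never from a script. Its argument "increments" is a list that holds one entry, the list of rows, each a list of 7 numbers: the shift along the tool's x, y, z in mm, then the turn, a rotation vector about the tool's x, y, z in degrees, then the finger opening in mm, from 0 to 85.4. In form: [[[dx, dy, dz, rx, ry, rz, jaw], ...]]. A call has exactly 5 rows; each row shifts and turns the pose as measured when the row begins, along the tool's axes as they then stand; what a row does not reach is not made up. A row lasts 1/8 s, in which the tool goes at most 62.5 mm and 10.7 degrees, less where a joint would pass 70% of its speed; a pose out of reach is approached as far as the arm can. A call is refused whole if a number of a shift passes 62.5 or a number of a turn 10.7, either way. A call with a gripper value outside its range is refused whole. The fingers move at their own pace and stop on an object; "squeeze" is the grip in N (left out, the last holds). Time passes only in rows, so rows that do not move let the fingers close, or fill a call up. It gives the time, the measured TCP pose, the force and the opening at its end, in the units of the state.
- observe(): the state, without advancing time (a new reading comes with each control period).
- read_camera(name): name is "side" or "top" or "wrist"; returns the picture (480x640x3 uint8, red, green, blue); there is no depth.
- camera_model(name): a dict with "fov_y" (degrees; the focal length in pixels is half the picture's height over the tangent of half this angle, whatever the lens; pixels are square), "cx", "cy" (the principal point, pixels), "pose" (4x4, takes a point from camera to world coordinates). Camera axes: x right, y up, looking along -z (the intrinsics and any distortion apply to the point x, -y, -z); pixel columns grow to the right and rows downward; lengths in m; the calibration is good to about 2 mm. A picture is of the moment at which its call begins: read the wrist's pose just before it. camera_model takes no time and is no camera call; for the wrist camera it gives the pose at the moment of the call.
- hand_in(): hands the job in, once; it reports no verdict.
The state is a dict: "time_s": time; "q": joint angles; "qd": joint speeds; "effort": joint torques, N m; "tcp_pos": TCP position; "tool_rot": TCP orientation; "wrist_force": force on the tool from outside, world axes, zero at the start; "wrist_torque": the same for the moment, N m; "gripper_width": finger opening in m.
Only numpy, scipy, OpenCV 4.12 (cv2) and the standard library are available. Lean on these libraries where they do the work, as an engineer would, in place of code of your own. Each camera call takes 0.05 s, during which the arm holds its last target.

## Working session

There is one attempt and no reset: what is moved stays moved. The work goes in short steps, Python scripts to look and compute and a tool call to move; the robot and the scene stay as the last step left them, time stands still between calls to the robot, and variables do not carry over. Pictures are saved under pics/ and viewed, and the job is handed in when it is done.

Besides the shell and the picture viewer there is one more tool, called by a JSON object that holds its "op" and its "data", one argument or row to a line. send_rows: Moves the arm, as the interface text tells. Its arguments: {"type":"object","properties":{"increments":{"type":"array","items":{"type":"array","items":{"type":"array","items":{"type":"number"}}}},"squeeze":{"type":"number"}},"required":["increments"]}

```bash
ls; mkdir -p pics; python3 - <<'E'
from cell import *
import cv2
s=observe();print(s)
for n in ["side","top","wrist"]:
    m=camera_model(n);print(n,m)
    cv2.imwrite(f"pics/{n}0.png",read_camera(n)[:,:,::-1])
E
```

```text
pics
{'time_s': 0.0, 'q': array([-1.31580566,  0.38387424,  0.0438148 ,  1.59957943, -0.01788528,
        1.16118342, -0.04992662]), 'qd': array([-5.95516450e-04,  1.59746395e-03,  2.33654162e-03,  1.74686348e-04,
        2.31123503e-05,  4.94052793e-04, -3.42866456e-04]), 'effort': array([-3.87363680e-04, -4.33456779e+01,  1.02444034e+00, -2.49508435e+01,
        1.05788829e-02,  1.16530317e-02, -1.05605397e-05]), 'tcp_pos': array([0.22425952, 0.60908406, 0.22985898]), 'tool_rot': array([-0.94721279,  1.35780803,  0.94450398]), 'wrist_force': array([0.56134012, 0.55261306, 0.06739451]), 'wrist_torque': array([-0.01269872,  0.02535881,  0.00536622]), 'gripper_width': 0.0855782134874995}
side {'fov_y': 51.93635422789008, 'cx': 314.20958175089334, 'cy': 246.82326750056544, 'pose': array([[ 0.88725064,  0.32715515, -0.32520117,  0.03131291],
       [-0.46081481,  0.5967002 , -0.65696164, -1.03046553],
       [-0.02088078,  0.73274715,  0.68018057,  1.01178968],
       [ 0.        ,  0.        ,  0.        ,  1.        ]])}
top {'fov_y': 43.3881496775734, 'cx': 318.77515174091695, 'cy': 242.5400651343647, 'pose': array([[-0.02233433,  0.9916066 , -0.12734803,  0.29408714],
       [-0.99964848, -0.02032993,  0.01701781, -0.12708354],
       [ 0.014286  ,  0.12768334,  0.99171209,  1.51873928],
       [ 0.        ,  0.        ,  0.        ,  1.        ]])}
wrist {'fov_y': 58.15944497386363, 'cx': 319.4069377846407, 'cy': 240.61747440971632, 'pose': array([[ 0.34589063, -0.89527176, -0.28079913,  0.15290016],
       [ 0.93827114,  0.32919585,  0.10619493,  0.63595718],
       [-0.00263541, -0.30019755,  0.95387341,  0.37380404],
       [ 0.        ,  0.        ,  0.        ,  1.        ]])}
```

View pics/side0.png

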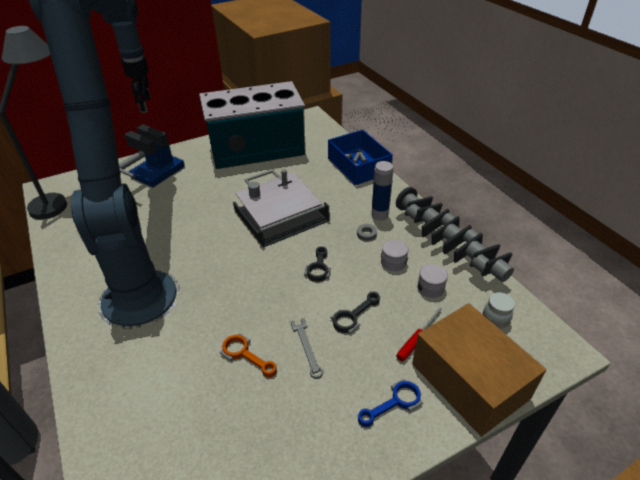

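View pics/top0.png

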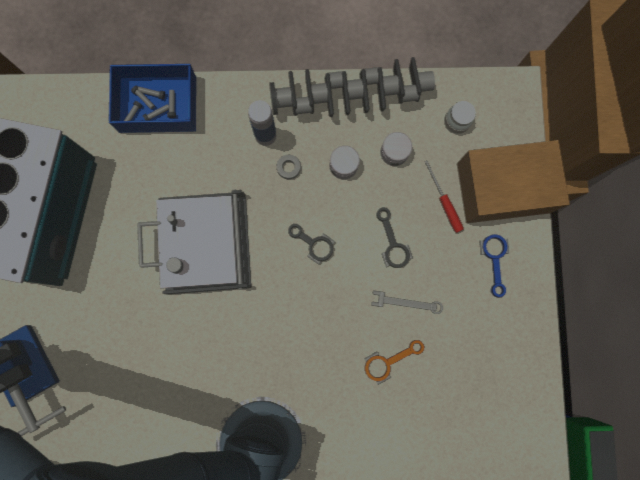

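View pics/wrist0.png

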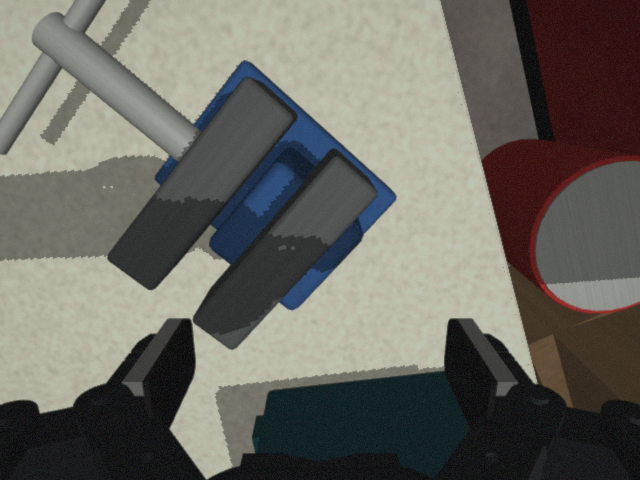

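```bash
cat > h.py <<'E'
import numpy as np, cv2
from scipy.spatial.transform import Rotation as R
def proj(m,P):
    P=np.atleast_2d(P); T=np.linalg.inv(m["pose"]); c=P@T[:3,:3].T+T[:3,3]
    f=240/np.tan(np.radians(m["fov_y"])/2)
    return np.stack([m["cx"]+f*c[:,0]/-c[:,2], m["cy"]+f*c[:,1]/c[:,2]],1)
def ray(m,u,v):
    f=240/np.tan(np.radians(m["fov_y"])/2)
    d=m["pose"][:3,:3]@np.array([(u-m["cx"])/f,-(v-m["cy"])/f,-1]); return m["pose"][:3,3],d
def onz(m,u,v,z):
    o,d=ray(m,u,v); return o+d*(z-o[2])/d[2]
def tri(obs):
    A=np.zeros((3,3));b=np.zeros(3)
    for m,u,v in obs:
        o,d=ray(m,u,v);d=d/np.linalg.norm(d);Q=np.eye(3)-np.outer(d,d);A+=Q;b+=Q@o
    p=np.linalg.solve(A,b); return p,[proj(m,p)[0]-[u,v] for m,u,v in obs]
E
python3 - <<'E'
import cv2
t=cv2.imread("pics/top0.png");s=cv2.imread("pics/side0.png")
cv2.imwrite("pics/c1.png",cv2.resize(t[170:310,130:330],None,fx=4,fy=4,interpolation=2))
cv2.imwrite("pics/c2.png",cv2.resize(t[190:280,280:430],None,fx=5,fy=5,interpolation=2))
cv2.imwrite("pics/c3.png",cv2.resize(s[150:290,220:420],None,fx=4,fy=4,interpolation=2))
E
```

```text
(no output)
```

View pics/c1.png

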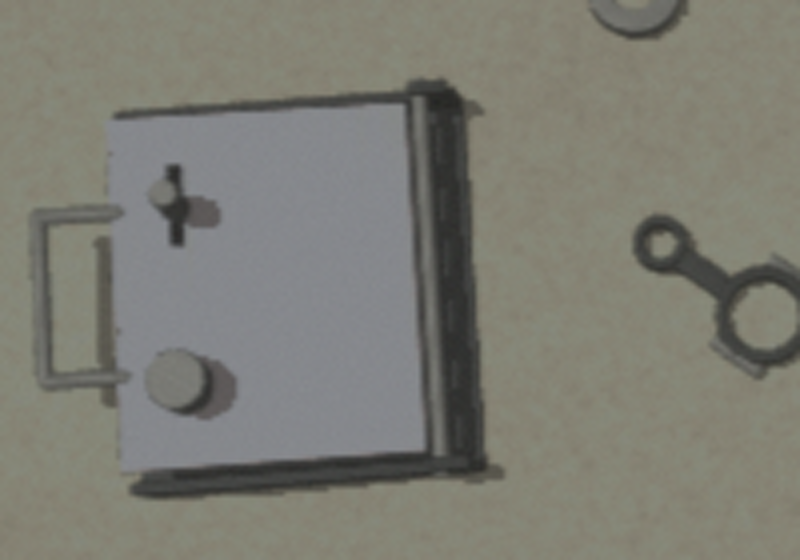

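View pics/c2.png

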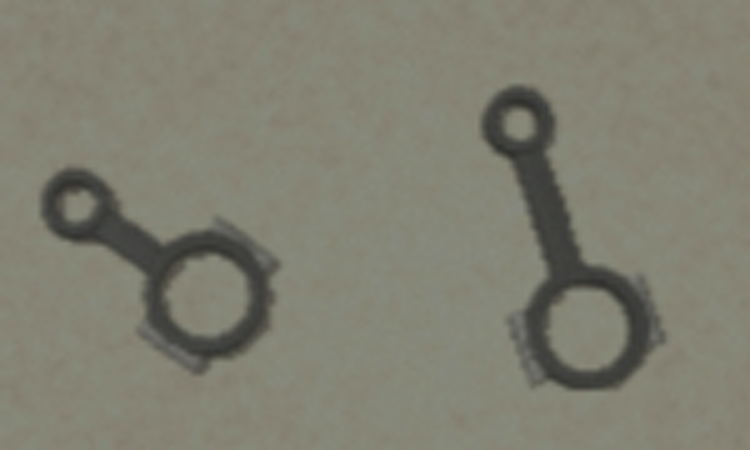

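View pics/c3.png

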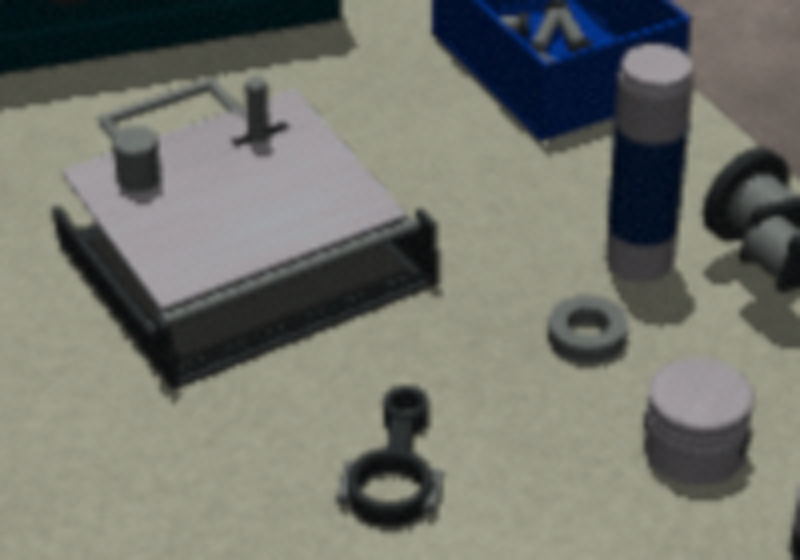

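```bash
python3 - <<'E'
from cell import *
from h import *
t=camera_model("top");s=camera_model("side")
c=lambda u,v,x0,y0,k:(x0+(u+.5)/k-.5,y0+(v+.5)/k-.5)
C1=lambda u,v:c(u,v,130,170,4)
C2=lambda u,v:c(u,v,280,190,5)
C3=lambda u,v:c(u,v,220,150,4)
np.set_printoptions(precision=4,suppress=True)
for n,uv,z in [("bar a",C1(40,215),.053),("bar b",C1(45,382),.053),("panel far -y",C1(108,119),.056),("far +y",C1(120,470),.056),("near -y",C1(405,104),.056),("near+y",C1(428,455),.056),
 ("slotA",C1(175,166),.056),("slotB",C1(178,244),.056),("pegtop",C1(163,194),.111),("A small",C2(77,204),.02),("A big",C2(208,294),.02),("B small",C2(518,123),.02),("B big",C2(587,327),.02)]:
    p=onz(t,*uv,z); print(n,p,"side px",proj(s,p)[0])
for n,a,b in [("bar a",C1(40,215),C3(213,85)),("bar b",C1(45,382),C3(103,122)),("pegtop",C1(163,194),C3(256,83)),("stout",C1(176,380),C3(134,138)),("slotA",C1(175,166),C3(286,126)),("slotB",C1(178,244),C3(236,143)),("near -y",C1(405,104),C3(408,215)),("near+y",C1(428,455),C3(165,302)),("far -y",C1(108,119),C3(294,92))]:
    print(n,*tri([(t,*a),(s,*b)]))
E
```

```text
bar a [0.5386 0.2855 0.053 ] side px [274.2764 173.9636]
bar b [0.4359 0.2809 0.053 ] side px [246.7263 183.2397]
panel far -y [0.597 0.244 0.056] side px [294.9358 174.5362]
far +y [0.3814 0.2342 0.056 ] side px [236.2706 194.6692]
near -y [0.6029 0.0618 0.056 ] side px [321.7477 202.922 ]
near+y [0.3864 0.0487 0.056 ] side px [259.9765 226.843 ]
slotA [0.5669 0.2027 0.056 ] side px [292.1725 183.3007]
slotB [0.5185 0.2005 0.056 ] side px [279.1652 187.8551]
pegtop [0.54   0.1972 0.111 ] side px [284.4966 172.5272]
A small [ 0.5185 -0.0938  0.02  ] side px [321.4666 249.6983]
A big [ 0.4716 -0.1585  0.02  ] side px [317.6088 268.9337]
B small [ 0.5553 -0.317   0.02  ] side px [373.0504 295.4307]
B big [ 0.4511 -0.3479  0.02  ] side px [344.966  318.0669]
bar a [0.5345 0.2812 0.0698] [array([-0.1816,  0.5614]), array([ 0.4166, -0.0704])]
bar b [0.4329 0.2767 0.0694] [array([-0.1736,  0.5651]), array([ 0.4248, -0.0592])]
pegtop [0.5375 0.195  0.1216] [array([-0.0999,  0.3045]), array([ 0.2308, -0.0414])]
stout [0.429  0.1893 0.1093] [array([-0.133 ,  0.4348]), array([ 0.3353, -0.0493])]
slotA [0.5638 0.2004 0.0675] [array([-0.1337,  0.4041]), array([ 0.3089, -0.0575])]
slotB [0.5164 0.1977 0.0684] [array([-0.0203,  0.0627]), array([ 0.0483, -0.0083])]
near -y [0.603  0.0622 0.054 ] [array([-0.0446,  0.1276]), array([ 0.1035, -0.0216])]
near+y [0.3876 0.0474 0.0629] [array([ 0.2057, -0.6871]), array([-0.5725,  0.0863])]
far -y [0.5924 0.2419 0.0671] [array([-0.3084,  0.9321]), array([ 0.6976, -0.1344])]
```

```bash
cat >> h.py <<'E'
np.set_printoptions(precision=4,suppress=True)
def pose(s): return np.array(s["tcp_pos"]),R.from_rotvec(s["tool_rot"]).as_matrix()
def plan(p,M,pt,Mt,n):
    """n rows straight line, const rotation; prints row values"""
    w=(R.from_matrix(M.T@Mt)).as_rotvec()
    for k in range(n):
        Mk=M@R.from_rotvec(w*k/n).as_matrix()
        d=Mk.T@(pt-p)/n*1000
        if k in(0,n//2,n-1): print(k,"of",n,"shift",d.round(1),"rot",np.degrees(w/n).round(2))
    print("total",np.linalg.norm(pt-p)*1000,"mm",np.degrees(np.linalg.norm(w)),"deg")
E
python3 - <<'E'
from cell import *
from h import *
t=camera_model("top")
p,M=pose(observe());print(p);print(M)
for uv in [(60,283),(25,278),(95,155),(62,120)]: print(onz(t,*uv,.0)[:2],onz(t,*uv,.2)[:2])
E
```

```text
[0.2243 0.6093 0.2302]
[[-0.0006 -0.9384  0.3455]
 [-0.002   0.3455  0.9384]
 [-1.     -0.0001 -0.0021]]
[0.4004 0.4964] [0.3864 0.4143]
[0.4147 0.5838] [0.3989 0.4902]
[0.7279 0.4175] [0.6708 0.3458]
[0.8227 0.5048] [0.7531 0.4216]
```

```bash
python3 - <<'E'
from cell import *
from h import *
p,M=pose(observe())
z=np.array([-.045,.999,0]);z/=np.linalg.norm(z);x=np.array([0,0,-1.]);Mt=np.stack([x,np.cross(z,x),z],1)
p1=np.array([.30,.33,.24]);plan(p,M,p1,Mt,5)
plan(p1,Mt,np.array([.486,.281,.13]),Mt,5)
E
```

```text
0 of 5 shift [ -1.9 -33.5 -47.2] rot [-4.56 -0.02 -0.  ]
2 of 5 shift [ -1.9 -25.6 -51.9] rot [-4.56 -0.02 -0.  ]
4 of 5 shift [ -1.9 -17.1 -55.3] rot [-4.56 -0.02 -0.  ]
total 289.50008014537474 mm 22.789108940584704 deg
0 of 5 shift [ 22.  -36.7 -11.5] rot [0. 0. 0.]
2 of 5 shift [ 22.  -36.7 -11.5] rot [0. 0. 0.]
4 of 5 shift [ 22.  -36.7 -11.5] rot [0. 0. 0.]
total 221.5784285529618 mm 0.0 deg
```

{"op": "send_rows", "data": {
  "increments": [
    [[-2,-33,-47,-4.6,0,0,45],[-2,-29,-50,-4.6,0,0,45],[-2,-25,-52,-4.6,0,0,45],[-2,-21,-54,-4.6,0,0,45],[-2,-17,-55,-4.6,0,0,45]]
  ]
}}

```text
time_s: 0.78
tcp_pos: [0.2989, 0.3269, 0.2376]
tool_rot: [-1.263, 1.179, 1.262]
wrist_force: [1.4, -0.4, 1.2]
gripper_width: 0.0453
```

{"op": "send_rows", "data": {
  "increments": [
    [[10,-37,-9,0,0,0,45],[18,-37,-9,0,0,0,45],[20,-37,-9,0,0,0,45],[20,-37,-9,0,0,0,45],[18,-37,-9,0,0,0,45]]
  ]
}}

```text
time_s: 1.4
tcp_pos: [0.4899, 0.2888, 0.15]
tool_rot: [-1.259, 1.177, 1.262]
wrist_force: [0.3, -0.0, 0.4]
gripper_width: 0.0448
```

```bash
python3 - <<'E'
from cell import *
from h import *
import pickle
m=camera_model("wrist");cv2.imwrite("pics/w1.png",read_camera("wrist")[:,:,::-1]);pickle.dump(m,open("w1.pkl","wb"))
print(pose(observe()))
P=np.array([.486,.281,.055]);y=np.array([-.999,-.045,0])
for z in(.053,.07):print(z,proj(m,[[*(P+y*k)[:2],z] for k in(-.05,0,.05)]))
E
```

```text
(array([0.4946, 0.2851, 0.1477]), array([[ 0.0011, -0.9979, -0.0642],
       [-0.0042, -0.0642,  0.9979],
       [-1.    , -0.0008, -0.0042]]))
0.053 [[305.6347 312.2654]
 [306.8701 234.5761]
 [308.261  147.1032]]
0.07 [[304.7308 325.6569]
 [305.9942 243.4531]
 [307.4284 150.1342]]
```

View pics/w1.png

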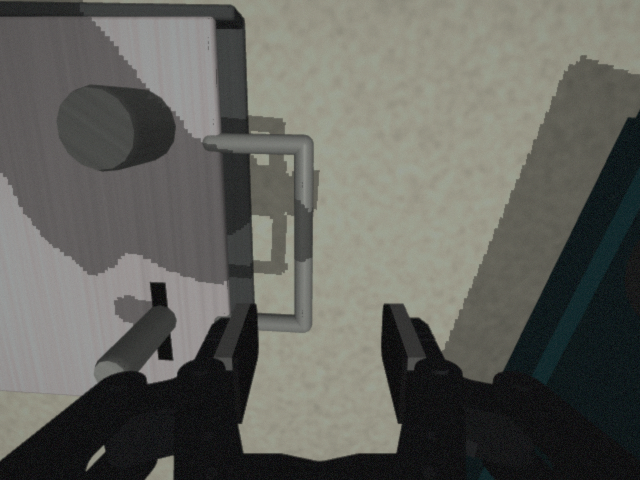

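```bash
python3 - <<'E'
from cell import *
from h import *
import pickle
w=pickle.load(open("w1.pkl","rb"));t=camera_model("top");s=camera_model("side")
C1=lambda u,v:(130+(u+.5)/4-.5,170+(v+.5)/4-.5)
C3=lambda u,v:(220+(u+.5)/4-.5,150+(v+.5)/4-.5)
for n,a,b,c in [("bar a",C1(40,215),C3(213,85),(302,323)),("bar b",C1(45,382),C3(103,122),(305,143)),("slot -y",C1(175,166),C3(286,126),(166,360)),("slot+y",C1(178,244),C3(236,143),(158,282))]:
    print(n,*tri([(t,*a),(w,*c)]),*tri([(t,*a),(w,*c),(s,*b)]))
E
```

```text
bar a [0.5363 0.2816 0.0665] [array([0.0324, 0.024 ]), array([0.1135, 0.1164])] [0.5345 0.2814 0.0696] [array([-0.2579,  0.5413]), array([-0.247 , -0.0759]), array([ 0.4168, -0.0561])]
bar b [0.4337 0.2772 0.0664] [array([-0.014 ,  0.3556]), array([-0.1797,  1.686 ])] [0.4329 0.2771 0.0691] [array([-0.2801,  0.6002]), array([-0.4699,  0.4567]), array([ 0.3848, -0.0229])]
slot -y [0.5655 0.2008 0.0672] [array([-0.2395, -0.275 ]), array([-0.7923, -1.212 ])] [0.5645 0.201  0.0675] [array([-0.3591,  0.112 ]), array([-0.6601, -2.3753]), array([ 0.4378, -0.2032])]
slot+y [0.5167 0.1981 0.0657] [array([0.075 , 0.1404]), array([0.2588, 0.6194])] [0.5163 0.1983 0.0675] [array([-0.1718,  0.1715]), array([-0.5349,  1.3184]), array([-0.035 ,  0.1548])]
```

{"op": "send_rows", "data": {
  "increments": [
    [[5,5,-3,1,0,0,38],[20,5,-2,0,0,0,38],[28,0,0,0,0,0,38],[28,0,0,0,0,0,38],[18,0,0,0,0,0,38]]
  ]
}}

```text
time_s: 2.08
tcp_pos: [0.4809, 0.2804, 0.047]
tool_rot: [-1.244, 1.189, 1.242]
wrist_force: [-0.6, -0.2, -0.5]
gripper_width: 0.0382
```

```bash
python3 - <<'E'
from cell import *
from h import *
cv2.imwrite("pics/w2.png",read_camera("wrist")[:,:,::-1])
s=observe();print(pose(s),s["wrist_force"])
E
```

```text
(array([0.4795, 0.2796, 0.045 ]), array([[-0.0031, -0.9989, -0.0461],
       [-0.0038, -0.0461,  0.9989],
       [-1.    ,  0.0033, -0.0036]])) [-1.286  -0.4688 -1.6914]
```

View pics/w2.png

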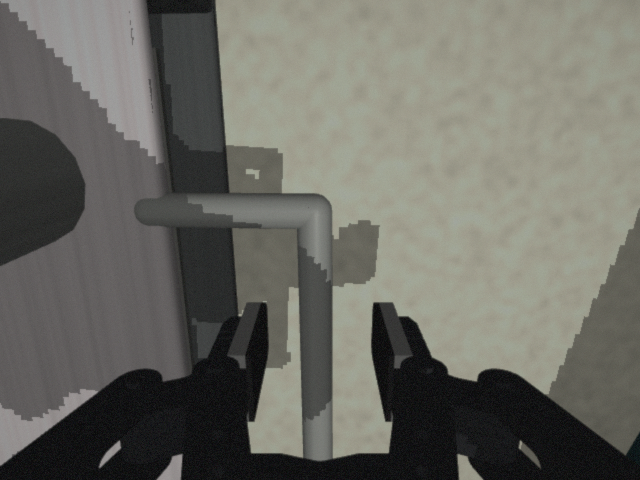

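{"op": "send_rows", "data": {
  "increments": [
    [[0,0,0,0,0,0,20],[0,0,0,0,0,0,6],[0,0,0,0,0,0,4],[0,0,0,0,0,0,4],[0,0,0,0,0,0,4]]
  ],
  "squeeze": 60
}}

```text
time_s: 2.75
tcp_pos: [0.4788, 0.2792, 0.0455]
tool_rot: [-1.246, 1.192, 1.244]
wrist_force: [1.7, -0.5, -4.9]
gripper_width: 0.008
```

{"op": "send_rows", "data": {
  "increments": [
    [[-17,0,-2,0,0,0,4],[-17,0,-3,0,0,0,4],[-16,0,-4,0,0,0,4],[-16,0,-5,0,0,0,4],[-15,0,-6.5,0,0,0,4]]
  ],
  "squeeze": 60
}}

```text
time_s: 3.38
tcp_pos: [0.48, 0.2579, 0.1244]
tool_rot: [-1.248, 1.19, 1.241]
wrist_force: [5.3, 2.3, -15.8]
gripper_width: 0.0079
```

{"op": "send_rows", "data": {
  "increments": [
    [[-15,0,-7.5,0,0,0,4],[-14.5,0,-8.5,0,0,0,4],[-14,0,-10,0,0,0,4],[-13,0,-10.5,0,0,0,4],[-12,0,-11.5,0,0,0,4]]
  ]
}}

```text
time_s: 4.0
tcp_pos: [0.4828, 0.2101, 0.1932]
tool_rot: [-1.247, 1.18, 1.238]
wrist_force: [6.8, 2.9, -17.0]
gripper_width: 0.0082
```

```bash
python3 - <<'E'
from cell import *
from h import *
s=observe();print(pose(s),s["wrist_force"])
v=np.hstack([read_camera(n)[100:400,a:a+400] for n,a in (("side",140),("top",50))])
cv2.imwrite("pics/l1.png",v[:,:,::-1])
s=observe();print(pose(s)[0],s["wrist_force"])
E
```

```text
(array([0.4828, 0.2101, 0.1932]), array([[ 0.0085, -0.9989, -0.0467],
       [ 0.001 , -0.0467,  0.9989],
       [-1.    , -0.0086,  0.0006]])) [  6.7843   2.8612 -17.0002]
[0.4829 0.2084 0.1947] [ 2.5815 -0.8713 -4.292 ]
```

View pics/l1.png

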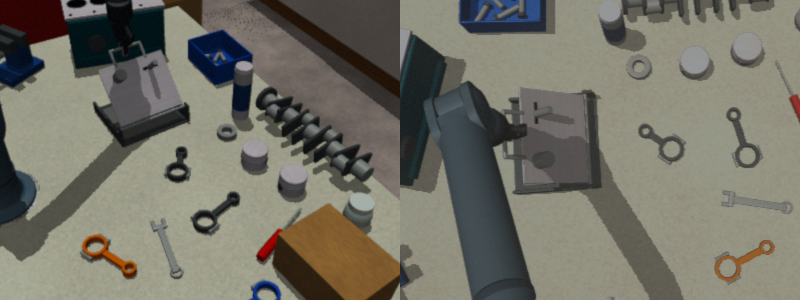

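{"op": "send_rows", "data": {
  "increments": [
    [[0,0,0,0,0,0,12],[0,0,0,0,0,0,25],[0,0,0,0,0,0,32],[-15,0,0,0,0,0,32],[-40,0,0,0,0,0,32]]
  ]
}}

```text
time_s: 4.72
tcp_pos: [0.4808, 0.2089, 0.2533]
tool_rot: [-1.245, 1.186, 1.239]
wrist_force: [0.4, 0.5, -0.2]
gripper_width: 0.0319
```

{"op": "send_rows", "data": {
  "increments": [
    [[-30,0,0,0,0,0,32],[0,0,0,0,0,0,32],[0,0,0,0,0,0,32],[0,0,0,0,0,0,32],[0,0,0,0,0,0,32]]
  ]
}}

```text
time_s: 5.35
tcp_pos: [0.4819, 0.2098, 0.2882]
tool_rot: [-1.245, 1.18, 1.238]
wrist_force: [-0.3, 0.6, 0.4]
gripper_width: 0.0319
```

```bash
python3 - <<'E'
from cell import *
from h import *
import pickle
s=observe();print(pose(s),s["q"],s["wrist_force"])
m=camera_model("wrist");cv2.imwrite("pics/w3.png",read_camera("wrist")[:,:,::-1]);pickle.dump(m,open("w3.pkl","wb"))
a=read_camera("side");cv2.imwrite("pics/side3.png",a[:,:,::-1])
cv2.imwrite("pics/side3c.png",cv2.resize(a[120:270,200:400,::-1],None,fx=4,fy=4,interpolation=2))
E
```

```text
(array([0.4819, 0.2098, 0.2882]), array([[ 0.008 , -0.9989, -0.0456],
       [ 0.0021, -0.0456,  0.999 ],
       [-1.    , -0.0081,  0.0017]])) [-0.7917  0.0887  0.3213  1.8472 -0.0281  1.2022  1.1548] [-0.264   0.6265  0.3836]
```

View pics/w3.png

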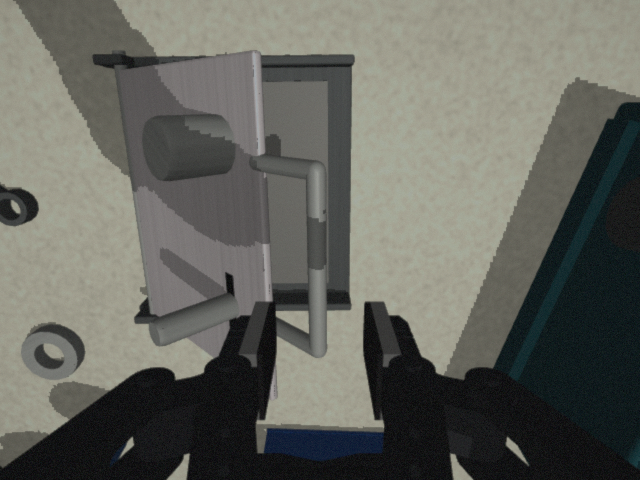

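View pics/side3c.png

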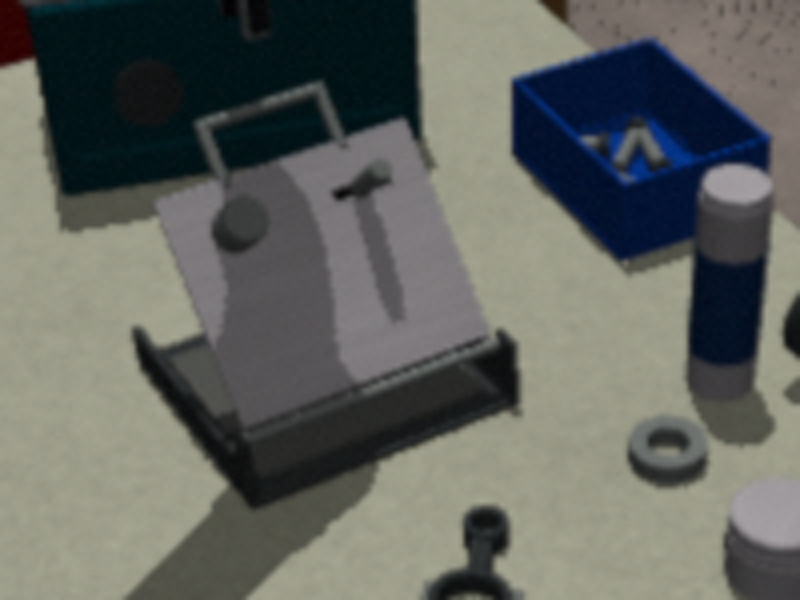

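```bash
cat >> h.py <<'E'
def planall(p,M,pt,Mt,n,via=None):
    w=(R.from_matrix(M.T@Mt)).as_rotvec() if via is None else via
    for k in range(n):
        Mk=M@R.from_rotvec(w*k/n).as_matrix()
        print(k,(Mk.T@(pt-p)/n*1000).round(0),np.degrees(w/n).round(2))
def down(zdeg):
    a=np.radians(zdeg);z=np.array([np.cos(a),np.sin(a),0]);x=np.array([0,0,-1.]);return np.stack([x,np.cross(z,x),z],1)
E
python3 - <<'E'
from cell import *
from h import *
p,M=pose(observe())
planall(p,M,np.array([.503,-.3325,.22]),down(-73.5),20)
E
```

```text
0 [  3.   0. -27.] [ 8.31  0.03 -0.  ]
1 [  3.  -4. -27.] [ 8.31  0.03 -0.  ]
2 [  3.  -8. -26.] [ 8.31  0.03 -0.  ]
3 [  3. -11. -25.] [ 8.31  0.03 -0.  ]
4 [  3. -15. -23.] [ 8.31  0.03 -0.  ]
5 [  3. -18. -20.] [ 8.31  0.03 -0.  ]
6 [  3. -21. -18.] [ 8.31  0.03 -0.  ]
7 [  3. -23. -14.] [ 8.31  0.03 -0.  ]
8 [  3. -25. -11.] [ 8.31  0.03 -0.  ]
9 [  3. -26.  -7.] [ 8.31  0.03 -0.  ]
10 [  3. -27.  -3.] [ 8.31  0.03 -0.  ]
11 [  3. -27.   0.] [ 8.31  0.03 -0.  ]
12 [  3. -27.   4.] [ 8.31  0.03 -0.  ]
13 [  3. -26.   8.] [ 8.31  0.03 -0.  ]
14 [  3. -24.  12.] [ 8.31  0.03 -0.  ]
15 [  3. -22.  15.] [ 8.31  0.03 -0.  ]
16 [  3. -20.  18.] [ 8.31  0.03 -0.  ]
17 [  3. -17.  21.] [ 8.31  0.03 -0.  ]
18 [  3. -14.  23.] [ 8.31  0.03 -0.  ]
19 [  3. -10.  25.] [ 8.31  0.03 -0.  ]
```

{"op": "send_rows", "data": {
  "increments": [
    [[0,0,-27,8.3,0,0,45],[0,-4,-27,8.3,0,0,45],[0,-8,-26,8.3,0,0,45],[0,-11,-25,8.3,0,0,45],[0,-15,-23,8.3,0,0,45]]
  ]
}}

```text
time_s: 6.08
tcp_pos: [0.4856, 0.0727, 0.2855]
tool_rot: [-0.684, 1.457, 0.682]
wrist_force: [-0.2, 0.7, 0.1]
gripper_width: 0.045
```

{"op": "send_rows", "data": {
  "increments": [
    [[0,-18,-20,8.3,0,0,45],[0,-21,-18,8.3,0,0,45],[0,-23,-14,8.3,0,0,45],[3,-25,-11,8.3,0,0,45],[3,-26,-7,8.3,0,0,45]]
  ]
}}

```text
time_s: 6.7
tcp_pos: [0.4873, -0.0678, 0.2778]
tool_rot: [-0.1, 1.567, 0.099]
wrist_force: [0.3, 0.6, 0.0]
gripper_width: 0.0448
```

{"op": "send_rows", "data": {
  "increments": [
    [[5,-27,-3,8.3,0,0,45],[5,-27,0,8.3,0,0,45],[5,-27,4,8.3,0,0,45],[5,-26,8,8.3,0,0,45],[5,-24,12,8.3,0,0,45]]
  ]
}}

```text
time_s: 7.32
tcp_pos: [0.4843, -0.2075, 0.2508]
tool_rot: [0.487, 1.516, -0.488]
wrist_force: [0.3, -0.0, 0.8]
gripper_width: 0.045
```

{"op": "send_rows", "data": {
  "increments": [
    [[5,-22,15,8.3,0,0,45],[5,-20,18,8.3,0,0,45],[5,-17,21,8.3,0,0,45],[5,-14,23,8.3,0,0,45],[5,-10,25,8.3,0,0,45]]
  ]
}}

```text
time_s: 7.95
tcp_pos: [0.4789, -0.3449, 0.2231]
tool_rot: [1.059, 1.301, -1.061]
wrist_force: [-0.2, 0.3, -0.0]
gripper_width: 0.0449
```

```bash
python3 - <<'E'
from cell import *
from h import *
import pickle
s=observe();print(pose(s),s["q"])
m=camera_model("wrist");cv2.imwrite("pics/w4.png",read_camera("wrist")[:,:,::-1]);pickle.dump(m,open("w4.pkl","wb"))
print(proj(m,[[.5553,-.317,.02],[.4511,-.3479,.02]]))
E
```

```text
(array([ 0.4789, -0.3449,  0.2231]), array([[-0.0032,  0.9798,  0.1998],
       [ 0.0006,  0.1998, -0.9798],
       [-1.    , -0.003 , -0.0012]])) [-0.1801  0.3891  0.9142  1.7853 -0.3359  1.1364 -0.5266]
[[303.69    99.4438]
 [316.4384 235.1274]]
```

View pics/w4.png

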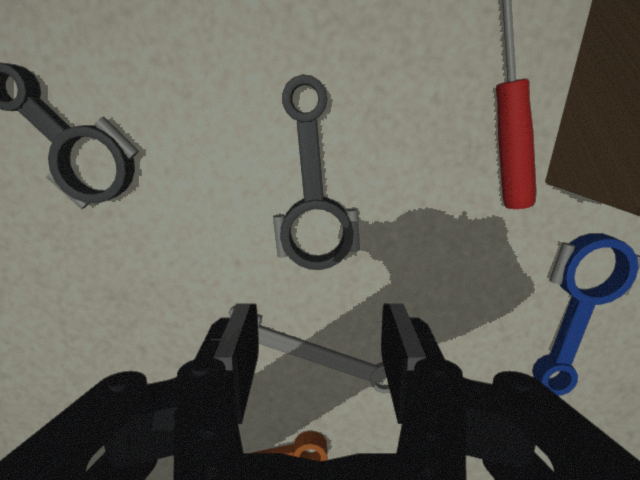

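```bash
python3 - <<'E'
from cell import *
from h import *
import pickle
m=pickle.load(open("w4.pkl","rb"))
a=onz(m,304,98.5,.02);b=onz(m,317,233.5,.02);print(a,b,np.linalg.norm(a-b))
a=(a+[.5553,-.317,.02])/2;b=(b+[.4511,-.3479,.02])/2
d=a-b;yaw=np.degrees(np.arctan2(d[1],d[0]));print(yaw,(a+b)/2)
p,M=pose(observe())
g=(a+b)/2; g[2]=.10
planall(p,M,g,down(yaw-90),5)
g2=g.copy();g2[2]=.004;planall(g,down(yaw-90),g2,down(yaw-90),5)
E
```

```text
[ 0.556  -0.3171  0.02  ] [ 0.4526 -0.3481  0.02  ] 0.10796656517056058
16.59517533472793 [ 0.5038 -0.3325  0.02  ]
0 [25.  6. -2.] [-1.1   0.03  0.06]
1 [25.  6. -2.] [-1.1   0.03  0.06]
2 [25.  6. -2.] [-1.1   0.03  0.06]
3 [25.  6. -2.] [-1.1   0.03  0.06]
4 [25.  6. -2.] [-1.1   0.03  0.06]
0 [19.  0.  0.] [0. 0. 0.]
1 [19.  0.  0.] [0. 0. 0.]
2 [19.  0.  0.] [0. 0. 0.]
3 [19.  0.  0.] [0. 0. 0.]
4 [19.  0.  0.] [0. 0. 0.]
```

{"op": "send_rows", "data": {
  "increments": [
    [[23,6,-2,-1.1,0,0,45],[24,6,-2,-1.1,0,0,45],[24,6,-2,-1.1,0,0,45],[24,6,-1.5,-1.1,0,0,45],[24,6,-1.5,-1.1,0,0,45]]
  ]
}}

```text
time_s: 8.62
tcp_pos: [0.505, -0.3347, 0.1007]
tool_rot: [0.983, 1.334, -0.994]
wrist_force: [-0.3, -0.0, -0.6]
gripper_width: 0.045
```

```bash
python3 - <<'E'
from cell import *
from h import *
p,M=pose(observe());print(p,M)
g=np.array([.5038,-.3325,.004]);planall(p,M,g,down(-73.4),1)
E
```

```text
[ 0.505  -0.3347  0.1007] [[-0.0038  0.9565  0.2916]
 [-0.0058  0.2916 -0.9565]
 [-1.     -0.0053  0.0044]]
0 [97.  0. -3.] [0.35 0.25 0.3 ]
```

{"op": "send_rows", "data": {
  "increments": [
    [[20,0,-1.5,0.3,0.2,0.3,45],[22,0,-1,0,0,0,45],[22,0,0,0,0,0,45],[17,0,0,0,0,0,45],[9,0,0,0,0,0,40]]
  ]
}}

```text
time_s: 9.25
tcp_pos: [0.5034, -0.3306, 0.004]
tool_rot: [0.991, 1.336, -0.992]
wrist_force: [1.6, 0.4, 0.3]
gripper_width: 0.0401
```

```bash
python3 - <<'E'
from cell import *
from h import *
cv2.imwrite("pics/w5.png",read_camera("wrist")[:,:,::-1])
s=observe();p,M=pose(s);print(p,M,s["wrist_force"])
g=np.array([.5038,-.3325,.004]);planall(p,M,g,down(-73.4),1)
E
```

```text
[ 0.5028 -0.3301  0.0031] [[-0.0036  0.9574  0.2887]
 [ 0.0017  0.2888 -0.9574]
 [-1.     -0.0029 -0.0027]] [-0.2351 -0.3539 -0.4755]
0 [-1.  0.  3.] [ 0.18 -0.15  0.17]
```

View pics/w5.png

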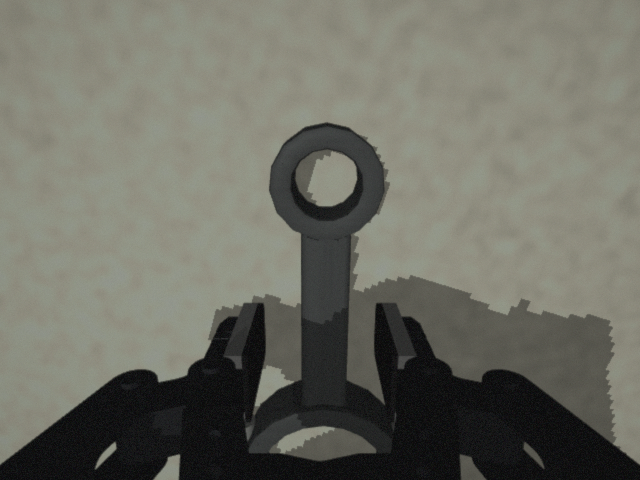

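{"op": "send_rows", "data": {
  "increments": [
    [[-1,0,2.5,0,0,0,30],[0,0,0,0,0,0,16],[0,0,0,0,0,0,8],[0,0,0,0,0,0,8],[0,0,0,0,0,0,8]]
  ],
  "squeeze": 100
}}

```text
time_s: 9.93
tcp_pos: [0.5041, -0.3333, 0.0053]
tool_rot: [0.991, 1.336, -0.992]
wrist_force: [0.1, -1.2, -1.5]
gripper_width: 0.0135
```

```bash
python3 - <<'E'
from cell import *
from h import *
s=observe();p,M=pose(s);print(p,M,s["wrist_force"])
E
```

```text
[ 0.5041 -0.3333  0.0053] [[-0.0018  0.9575  0.2885]
 [ 0.0009  0.2885 -0.9575]
 [-1.     -0.0014 -0.0013]] [ 0.0785 -1.2048 -1.53  ]
```

{"op": "send_rows", "data": {
  "increments": [
    [[-15,0,0,0,0,0,8],[-40,0,0,0,0,0,8],[-50,0,0,0,0,0,8],[-50,0,0,0,0,0,8],[-50,0,0,0,0,0,8]]
  ]
}}

```text
time_s: 10.55
tcp_pos: [0.5007, -0.33, 0.2124]
tool_rot: [0.993, 1.349, -0.995]
wrist_force: [1.0, 1.1, -3.4]
gripper_width: 0.0129
```

```bash
python3 - <<'E'
from cell import *
from h import *
import pickle
s=observe();p,M=pose(s);print(p,s["wrist_force"],s["q"])
m=camera_model("wrist");cv2.imwrite("pics/w6.png",read_camera("wrist")[:,:,::-1]);pickle.dump((m,p,M),open("w6.pkl","wb"))
a=read_camera("side");cv2.imwrite("pics/side6.png",a[:,:,::-1])
a=read_camera("top");cv2.imwrite("pics/top6.png",a[:,:,::-1])
e=p+M@np.array([-5-10,55,0])*.001;print(proj(m,np.array([p+M@np.array([d-5.3,55,0])*.001 for d in(5.3,-4.7,-14.7)])))
E
python3 - <<'E'
import cv2
a=cv2.imread("pics/top6.png");cv2.imwrite("pics/top6c.png",cv2.resize(a[170:310,130:330],None,fx=4,fy=4,interpolation=2))
a=cv2.imread("pics/side6.png");cv2.imwrite("pics/side6c.png",cv2.resize(a[120:270,200:400],None,fx=4,fy=4,interpolation=2))
E
```

```text
[ 0.5007 -0.33    0.2124] [ 1.0159  1.0915 -3.4481] [-0.1758  0.4235  0.875   1.7618 -0.353   1.1391 -0.4676]
[[318.8371 174.5348]
 [318.8018 179.487 ]
 [318.7613 185.1962]]
```

View pics/w6.png

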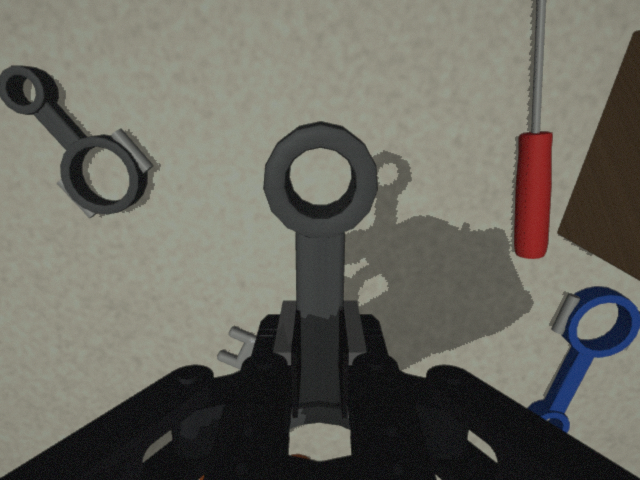

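View pics/top6c.png

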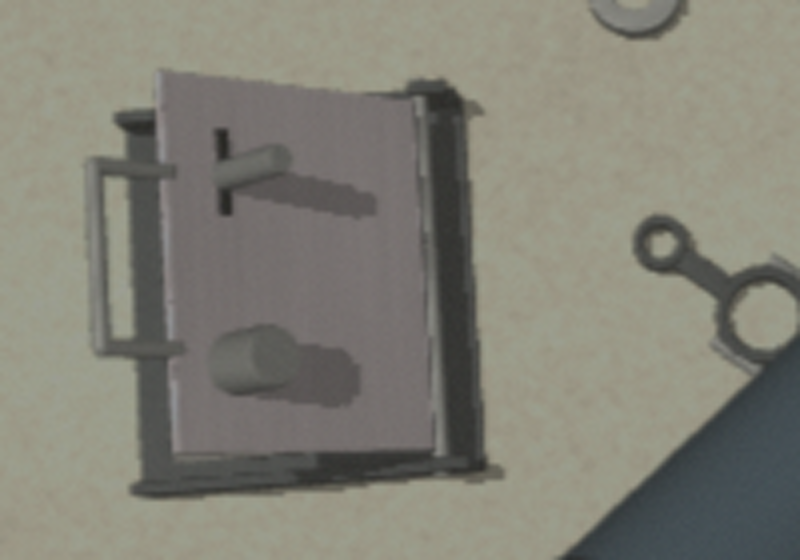

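View pics/side6c.png

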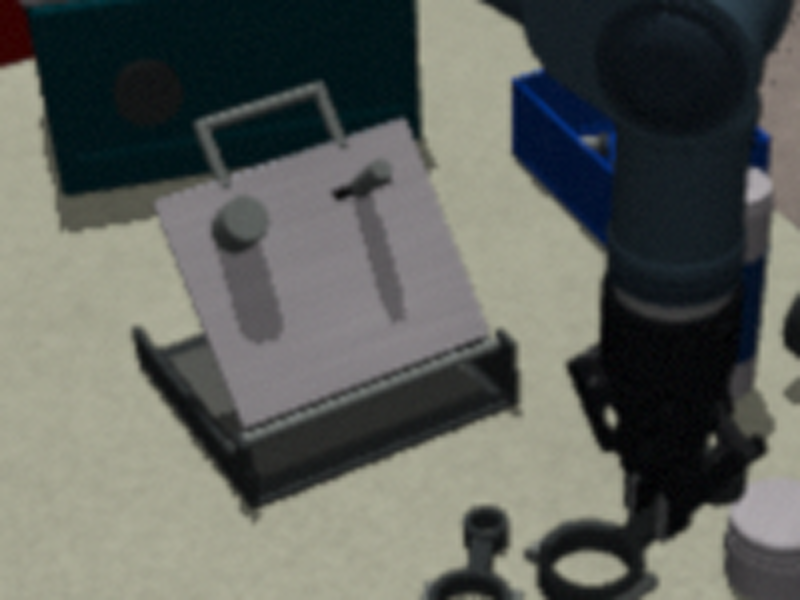

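```bash
cat > fit.py <<'E'
from cell import *
from h import *
import pickle
from scipy.optimize import least_squares
t=camera_model("top");s=camera_model("side");w=pickle.load(open("w3.pkl","rb"))
C1=lambda u,v:(130+(u+.5)/4-.5,170+(v+.5)/4-.5)
C4=lambda u,v:(200+(u+.5)/4-.5,120+(v+.5)/4-.5)
def frame(h):
    hx,hy,psi,a=h[:4]
    X0=np.array([-np.sin(psi),np.cos(psi),0]);Y=np.array([-np.cos(psi),-np.sin(psi),0]);Z0=np.array([0,0,1.])
    X=X0*np.cos(a)+Z0*np.sin(a);Z=-X0*np.sin(a)+Z0*np.cos(a)
    return np.array([hx,hy,.05]),np.stack([X,Y,Z],1)
# h: hx,hy (hinge pt at bar mid Y=0),psi,a, ypanel, yslot, peg, slotlen, ystout
def pts(h):
    y0,ys,pg,sl,st=h[4:]
    return dict(bar_a=(232,-50+5,3),bar_b=(232,50-5,3),fa=(190,y0-108,6),fb=(190,y0+108,6),na=(8,y0-108,6),nb=(8,y0+108,6),sa=(150,ys,6),sb=(150,ys+sl,6),pt=(150,ys+pg,61),stt=(150,ys+st,61))
obs=[(t,"bar_a",C1(95,165)),(t,"bar_b",C1(101,347)),(t,"fa",C1(160,70)),(t,"fb",C1(173,455)),(t,"sa",C1(222,130)),(t,"sb",C1(225,214)),(t,"pt",C1(277,158)),(t,"stt",C1(273,357)),
(s,"bar_a",C4(320,86)),(s,"bar_b",C4(203,124)),(s,"fa",C4(404,120)),(s,"fb",C4(157,204)),(s,"sb",C4(334,194)),(s,"na",C4(490,335)),(s,"nb",C4(247,424)),(s,"pt",C4(380,173)),(s,"stt",C4(243,220)),
(w,"bar_a",(320,350)),(w,"bar_b",(317,167)),(w,"fb",(258,53)),(w,"sb",(230,274)),(w,"pt",(157,330)),(w,"stt",(169,147))]
def res(h,full=False):
    H,F=frame(h);P=pts(h);r=[]
    for m,n,uv in obs: r.append((proj(m,H+F@(np.array(P[n])*.001))[0]-uv)*(1 if m is not w else .5))
    return np.array(r) if full else np.concatenate(r)
h0=np.array([.495,.048,.045,.785,0,-80,25,50,135.])
f=least_squares(res,h0,loss="soft_l1",x_scale=[.01,.01,.02,.02,5,5,5,5,5])
h=f.x
if __name__=="__main__":
    print(h,"deg",np.degrees(h[2:4]))
    for o,r in zip(obs,res(h,True)): print("tsw"[[t,s,w].index(o[0]) if False else (0 if o[0] is t else 1 if o[0] is s else 2)],o[1],r.round(2))
    J=f.jac;print(np.sqrt(np.diag(np.linalg.inv(J.T@J))))
    H,F=frame(h);print("slot_end",H+F@np.array([.150,h[5]*.001,.016]),"eye home",H+F@np.array([.150,(h[5]+h[6])*.001,.016]))
    m,p,M=pickle.load(open("w6.pkl","rb"))
    c=np.linalg.inv(m["pose"])@np.append(p+M@np.array([-14.7,57,0])*.001,1);print("depth",c)
E
python3 fit.py
```

```text
[  0.4936   0.0475   0.0444   0.7808  -2.0094 -78.8675  28.2003  49.1236
 137.6446] deg [ 2.5421 44.7388]
t bar_a [-0.86  3.28]
t bar_b [-1.04 -1.31]
t fa [-0.56 -0.26]
t fb [-0.35 -0.38]
t sa [-0.24  0.01]
t sb [-0.16  0.21]
t pt [0.39 0.98]
t stt [3.47 0.31]
s bar_a [-1.8   1.52]
s bar_b [0.87 0.31]
s fa [ 0.98 -0.53]
s fb [-0.83 -0.97]
s sb [0.44 0.51]
s na [ 0.95 -0.13]
s nb [-0.56  0.95]
s pt [ 0.31 -1.1 ]
s stt [ 1.41 -1.84]
w bar_a [-0.24 -6.79]
w bar_b [1.34 5.61]
w fb [ 0.09 -0.38]
w sb [0.2  0.01]
w pt [-0.41  0.28]
w stt [-18.37  -0.07]
[0.0032 0.0016 0.0066 0.0109 3.1058 3.7689 2.6577 2.6124 2.5311]
slot_end [0.5682 0.1462 0.1669] eye home [0.54   0.145  0.1669]
depth [-0.0002  0.0195 -0.1292  1.    ]
```

```bash
sed -i 's/-50+5,3/-50,3/;s/50-5,3/50,3/;s/stt=(150,ys+st,61)/stt=(150,ys+st,6+h[9])/;s/y0,ys,pg,sl,st=h\[4:\]/y0,ys,pg,sl,st=h[4:9]/;s/50,135\.\]/50,135.,45]/;s/5,5,5,5,5\]/5,5,5,5,5,5]/' fit.py; python3 fit.py
```

```text
[  0.4959   0.0477   0.0488   0.7838  -0.2447 -76.9522  28.3795  49.156
 136.006   34.0632] deg [ 2.7959 44.9078]
t bar_a [-0.91  0.26]
t bar_b [-0.73  0.21]
t fa [-0.65 -0.27]
t fb [-0.  -0.4]
t sa [-0.29  0.01]
t sb [-0.11  0.23]
t pt [0.46 0.99]
t stt [-1.77  0.63]
s bar_a [0.12 0.82]
s bar_b [-0.08  0.6 ]
s fa [ 0.94 -0.65]
s fb [-0.75 -0.93]
s sb [0.43 0.47]
s na [ 1.02 -0.27]
s nb [-0.33  0.97]
s pt [ 0.31 -1.12]
s stt [ 0.32 -0.19]
w bar_a [-0.44 -1.47]
w bar_b [0.68 2.29]
w fb [-0.78 -0.46]
w sb [0.03 0.03]
w pt [-0.62  0.3 ]
w stt [-0.25  0.15]
[0.0017 0.0015 0.0071 0.0103 1.5402 2.6418 2.6656 2.612  2.5387 1.432 ]
slot_end [0.5681 0.1463 0.1672] eye home [0.5398 0.1449 0.1672]
depth [-0.0002  0.0195 -0.1292  1.    ]
```

```bash
cat > tgt.py <<'E'
from fit import *
H,F=frame(h)
Mt=np.stack([-F[:,2],F[:,0],-F[:,1]],1)
eye_t=np.array([-4.7,57,.8])*.001
def tcp_for(zup,dx=0,dy=0):  # eye at slot coords
    e=H+F@np.array([.150+dx,(h[5]+h[6])*.001+dy,.016+zup]); return e-Mt@eye_t
E
python3 - <<'E'
from tgt import *
p,M=pose(observe())
wA=np.array([.54,-.06,.30])
planall(p,M,wA,down(2.8),10)
pB=tcp_for(.075);print(pB)
planall(wA,down(2.8),pB,Mt,8)
E
```

```text
0 [ -8.  11. -25.] [-7.61 -0.04 -0.  ]
1 [ -8.  15. -23.] [-7.61 -0.04 -0.  ]
2 [ -8.  18. -21.] [-7.61 -0.04 -0.  ]
3 [ -8.  20. -19.] [-7.61 -0.04 -0.  ]
4 [ -8.  22. -16.] [-7.61 -0.04 -0.  ]
5 [ -9.  24. -13.] [-7.61 -0.04 -0.  ]
6 [-9. 26. -9.] [-7.61 -0.04 -0.  ]
7 [-9. 27. -6.] [-7.61 -0.04 -0.  ]
8 [-9. 27. -2.] [-7.61 -0.04 -0.  ]
9 [-9. 27.  1.] [-7.61 -0.04 -0.  ]
[0.5434 0.055  0.1768]
0 [15. 14.  1.] [ 0.   -0.    5.61]
1 [17. 13.  1.] [ 0.   -0.    5.61]
2 [18. 11.  1.] [ 0.   -0.    5.61]
3 [19.  9.  1.] [ 0.   -0.    5.61]
4 [20.  7.  1.] [ 0.   -0.    5.61]
5 [20.  5.  1.] [ 0.   -0.    5.61]
6 [21.  3.  1.] [ 0.   -0.    5.61]
7 [21.  1.  1.] [ 0.   -0.    5.61]
```

{"op": "send_rows", "data": {
  "increments": [
    [[-8,11,-25,-7.6,0,0,8],[-8,15,-23,-7.6,0,0,8],[-8,18,-21,-7.6,0,0,8],[-8,20,-19,-7.6,0,0,8],[-8,22,-16,-7.6,0,0,8]]
  ],
  "squeeze": 110
}}

```text
time_s: 11.32
tcp_pos: [0.5116, -0.1921, 0.2471]
tool_rot: [0.475, 1.545, -0.473]
wrist_force: [0.4, 0.4, -3.4]
gripper_width: 0.0127
```

{"op": "send_rows", "data": {
  "increments": [
    [[-9,24,-13,-7.6,0,0,8],[-9,26,-9,-7.6,0,0,8],[-9,27,-6,-7.6,0,0,8],[-9,27,-2,-7.6,0,0,8],[-9,27,1,-7.6,0,0,8]]
  ]
}}

```text
time_s: 11.95
tcp_pos: [0.5187, -0.0509, 0.2836]
tool_rot: [-0.053, 1.616, 0.075]
wrist_force: [-0.0, 0.4, -4.5]
gripper_width: 0.0128
```

```bash
python3 - <<'E'
from tgt import *
s=observe();p,M=pose(s);print(p,M,s["q"],s["wrist_force"])
pB=tcp_for(.075)+F[:,2]*.03;print(pB)
planall(p,M,pB,Mt,10)
E
```

```text
[ 0.5187 -0.0509  0.2836] [[-0.0468 -0.0804  0.9957]
 [ 0.012   0.9966  0.081 ]
 [-0.9988  0.0157 -0.0456]] [-0.5089  0.1278  0.5846  1.8334 -0.0832  1.2502  0.1826] [-0.0267  0.379  -4.5341]
[0.5444 0.0338 0.198 ]
0 [9. 8. 4.] [ 0.07 -0.32  4.4 ]
1 [9. 7. 4.] [ 0.07 -0.32  4.4 ]
2 [10.  7.  4.] [ 0.07 -0.32  4.4 ]
3 [10.  6.  3.] [ 0.07 -0.32  4.4 ]
4 [11.  5.  3.] [ 0.07 -0.32  4.4 ]
5 [11.  4.  3.] [ 0.07 -0.32  4.4 ]
6 [11.  3.  3.] [ 0.07 -0.32  4.4 ]
7 [12.  3.  3.] [ 0.07 -0.32  4.4 ]
8 [12.  2.  3.] [ 0.07 -0.32  4.4 ]
9 [12.  1.  3.] [ 0.07 -0.32  4.4 ]
```

{"op": "send_rows", "data": {
  "increments": [
    [[9,8,4,0,-0.3,4.4,8],[9,7,4,0,-0.3,4.4,8],[10,7,4,0,-0.3,4.4,8],[10,6,3,0,-0.3,4.4,8],[11,5,3,0,-0.3,4.4,8]]
  ]
}}

```text
time_s: 12.58
tcp_pos: [0.5247, -0.0007, 0.2309]
tool_rot: [0.263, 1.598, 0.387]
wrist_force: [-0.2, -0.3, -2.9]
gripper_width: 0.013
```

{"op": "send_rows", "data": {
  "increments": [
    [[11,4,3,0,-0.3,4.4,8],[11,3,3,0,-0.3,4.4,8],[12,3,3,0,-0.3,4.4,8],[12,2,3,0,-0.3,4.4,8],[12,1,3,0,-0.3,4.4,8]]
  ]
}}

```text
time_s: 13.2
tcp_pos: [0.5275, 0.0418, 0.1767]
tool_rot: [0.589, 1.534, 0.673]
wrist_force: [1.2, -0.1, -4.1]
gripper_width: 0.0125
```

```bash
cat > look.py <<'E'
from tgt import *
import sys
k=sys.argv[1];zup=float(sys.argv[2])
s=observe();p,M=pose(s);m=camera_model("wrist")
cv2.imwrite(f"pics/w{k}.png",read_camera("wrist")[:,:,::-1]);pickle.dump((m,p,M),open(f"w{k}.pkl","wb"))
print(p,"q",s["q"],"F",s["wrist_force"],"T",s["wrist_torque"]);print(M)
e=p+M@eye_t
print("eye in slot frame (mm)",F.T@(e-H)*1000-[150,h[5],16],"peg y",h[6])
print("eye px",proj(m,e+M@np.array([-.01,0,0])),proj(m,e+M@np.array([.01,0,0])),"pegtip px",proj(m,H+F@np.array([.15,(h[5]+h[6])*.001,.061])),"pegbase",proj(m,H+F@np.array([.15,(h[5]+h[6])*.001,.006])))
planall(p,M,tcp_for(zup),Mt,5)
E
python3 look.py 7 .075
```

```text
[0.5275 0.0418 0.1767] q [-0.131   0.4763  0.4791  1.8973 -0.9369  1.4041  0.8568] F [ 1.1919 -0.0502 -4.1321] T [-1.3181 -0.1423  0.0642]
[[-0.0705 -0.0262  0.9972]
 [ 0.7159  0.6948  0.0689]
 [-0.6946  0.7187 -0.0302]]
eye in slot frame (mm) [-8.9216 44.2513 84.7128] peg y 28.379457830720167
eye px [[320.4219 176.8534]] [[320.2756 167.5689]] pegtip px [[362.9234 136.6577]] pegbase [[356.494  131.2304]]
0 [2. 2. 3.] [-0.08 -0.41 -0.21]
1 [2. 2. 3.] [-0.08 -0.41 -0.21]
2 [2. 2. 3.] [-0.08 -0.41 -0.21]
3 [2. 2. 3.] [-0.08 -0.41 -0.21]
4 [2. 2. 3.] [-0.08 -0.41 -0.21]
```

View pics/w7.png

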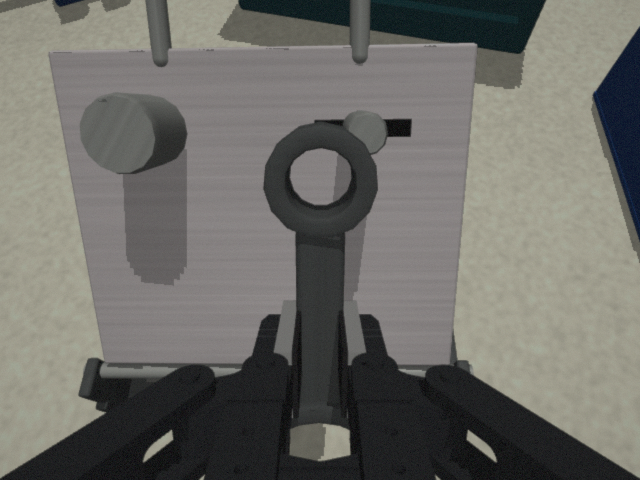

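{"op": "send_rows", "data": {
  "increments": [
    [[1,2.5,3.5,-0.1,-0.5,-0.3,8],[1,2.5,3.5,-0.1,-0.5,-0.2,8],[1,2.5,3.5,-0.1,-0.4,-0.2,8],[1,2.5,3.5,0,-0.4,-0.2,8],[1,2,3.5,0,-0.4,-0.2,8]]
  ]
}}

```text
time_s: 13.88
tcp_pos: [0.5431, 0.0551, 0.178]
tool_rot: [0.579, 1.504, 0.64]
wrist_force: [0.2, -0.6, -3.5]
gripper_width: 0.0126
```

```bash
python3 look.py 8 .075
```

```text
[0.5431 0.0551 0.178 ] q [-0.162   0.4602  0.4762  1.9    -0.9569  1.3498  0.8283] F [ 0.1904 -0.5647 -3.5246] T [-1.2358 -0.0771  0.0231]
[[-0.0331 -0.028   0.9991]
 [ 0.7008  0.712   0.0432]
 [-0.7125  0.7016 -0.004 ]]
eye in slot frame (mm) [ 1.0357 28.331  75.4235] peg y 28.379457830720167
eye px [[320.2459 176.8802]] [[320.1205 167.5926]] pegtip px [[319.8253 162.4962]] pegbase [[319.5697 148.0818]]
0 [ 0. -0.  0.] [-0.08  0.01  0.07]
1 [ 0. -0.  0.] [-0.08  0.01  0.07]
2 [ 0. -0.  0.] [-0.08  0.01  0.07]
3 [ 0. -0.  0.] [-0.08  0.01  0.07]
4 [ 0. -0.  0.] [-0.08  0.01  0.07]
```

View pics/w8.png

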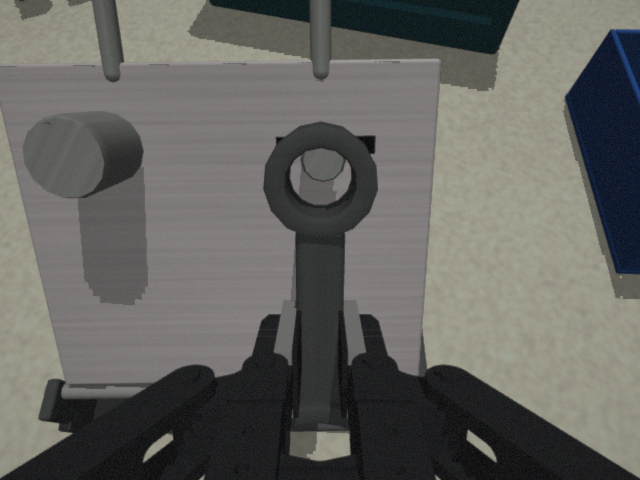

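```bash
python3 - <<'E'
from tgt import *
m,p,M=pickle.load(open("w8.pkl","rb"))
e=p+M@eye_t
for d in(-10,10,20,30,40): print(d,proj(m,e+M@np.array([d*.001,0,0])))
a=cv2.imread("pics/w8.png")[110:250,250:390];cv2.imwrite("pics/w8c.png",cv2.resize(cv2.convertScaleAbs(a,alpha=1.6,beta=10),None,fx=4,fy=4,interpolation=2))
E
```

```text
-10 [[320.2459 176.8802]]
10 [[320.1205 167.5926]]
20 [[320.0692 163.7918]]
30 [[320.0237 160.4246]]
40 [[319.9832 157.421 ]]
```

View pics/w8c.png

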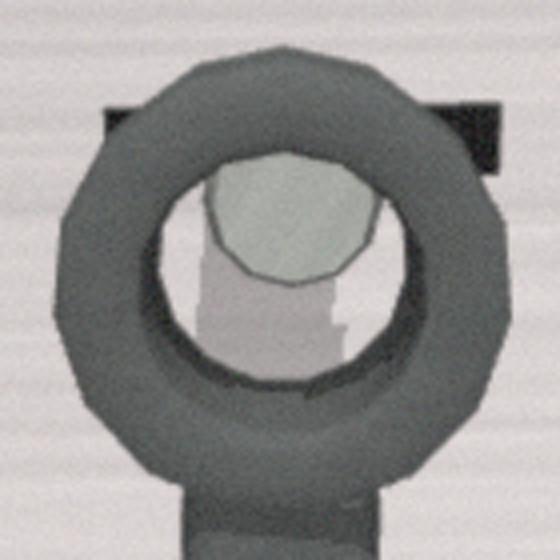

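```bash
sed -i 's/eye_t=.*/eye_t=np.array([-4.7,55.2,1.0])*.001/' tgt.py; python3 - <<'E'
from tgt import *
m,p,M=pickle.load(open("w8.pkl","rb"))
e=p+M@eye_t
for d in(-10,10,30): print(d,proj(m,e+M@np.array([d*.001,0,0])))
# peg tip ray at tool-x depth of tip: tip is 61-? use plane tool x = 30 below eye
for d in (.028,.030,.032):
  o,r=ray(m,323,159.75);n=M[:,0];P=o+r*((e+n*d-o)@n)/(r@n);print(d,M.T@(P-e)*1000)
E
```

```text
-10 [[320.9108 182.8641]]
10 [[320.7006 172.8424]]
30 [[320.5381 165.1004]]
0.028 [28.      2.2989  0.9355]
0.03 [30.      2.0583  0.9525]
0.032 [32.      1.8177  0.9695]
```

{"op": "send_rows", "data": {
  "increments": [
    [[0,1.5,0.5,-0.2,0,0.2,8],[2,1,0.4,-0.1,0,0.1,8],[4,0,0,0,0,0,8],[5,0,0,0,0,0,8],[4,0,0,0,0,0,8]]
  ]
}}

```text
time_s: 14.55
tcp_pos: [0.5438, 0.0685, 0.169]
tool_rot: [0.578, 1.5, 0.649]
wrist_force: [-0.6, 0.1, -3.3]
gripper_width: 0.0129
```

```bash
python3 look.py 9 .06; python3 - <<'E'
import cv2
a=cv2.imread("pics/w9.png")[110:250,250:390];cv2.imwrite("pics/w9c.png",cv2.resize(cv2.convertScaleAbs(a,alpha=1.6,beta=10),None,fx=4,fy=4,interpolation=2))
E
```

```text
[0.5438 0.0685 0.169 ] q [-0.1721  0.4697  0.4624  1.9109 -0.9774  1.3281  0.8393] F [-0.6013  0.1121 -3.3459] T [-1.2631 -0.0503  0.0741]
[[-0.0326 -0.0341  0.9989]
 [ 0.7048  0.7079  0.0472]
 [-0.7087  0.7055  0.001 ]]
eye in slot frame (mm) [ 2.2409 27.0484 59.8986] peg y 28.379457830720167
eye px [[320.9913 182.8067]] [[320.7739 172.7928]] pegtip px [[316.9224 176.994 ]] pegbase [[317.3172 158.5726]]
0 [-0. -0. -0.] [-0.01  0.02  0.01]
1 [-0. -0. -0.] [-0.01  0.02  0.01]
2 [-0. -0. -0.] [-0.01  0.02  0.01]
3 [-0. -0. -0.] [-0.01  0.02  0.01]
4 [-0. -0. -0.] [-0.01  0.02  0.01]
```

View pics/w9c.png

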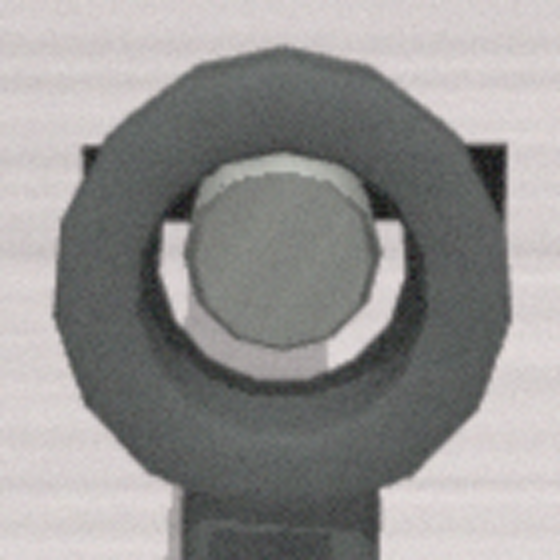

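{"op": "send_rows", "data": {
  "increments": [
    [[3,0,0,0,0,0,8],[3,0,0,0,0,0,8],[3,0,0,0,0,0,8],[3,0,0,0,0,0,8],[3,0,0,0,0,0,8]]
  ]
}}

```text
time_s: 15.22
tcp_pos: [0.5431, 0.0801, 0.1571]
tool_rot: [0.578, 1.501, 0.649]
wrist_force: [-0.5, -1.2, -4.2]
gripper_width: 0.0129
```

```bash
python3 look.py 10 .045; python3 - <<'E'
import cv2
a=cv2.imread("pics/w10.png")[110:250,250:390];cv2.imwrite("pics/w10c.png",cv2.resize(cv2.convertScaleAbs(a,alpha=1.6,beta=10),None,fx=4,fy=4,interpolation=2))
E
```

```text
[0.5431 0.0801 0.1571] q [-0.1831  0.4813  0.4509  1.924  -0.9955  1.303   0.8476] F [-0.4634 -1.154  -4.1882] T [-1.2408 -0.0331 -0.0103]
[[-0.0334 -0.0338  0.9989]
 [ 0.7049  0.7078  0.0475]
 [-0.7086  0.7057  0.0002]]
eye in slot frame (mm) [ 2.178  27.244  43.3003] peg y 28.379457830720167
eye px [[320.9712 182.8525]] [[320.756  172.8306]] pegtip px [[317.3339 185.1462]] pegbase [[317.7414 162.9653]]
0 [-0. -0. -0.] [-0.01  0.01  0.01]
1 [-0. -0. -0.] [-0.01  0.01  0.01]
2 [-0. -0. -0.] [-0.01  0.01  0.01]
3 [-0. -0. -0.] [-0.01  0.01  0.01]
4 [-0. -0. -0.] [-0.01  0.01  0.01]
```

View pics/w10c.png

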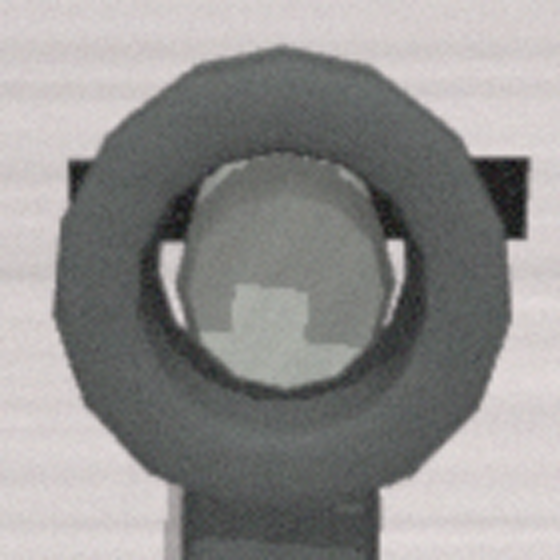

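{"op": "send_rows", "data": {
  "increments": [
    [[4,0,0,0,0,0,8],[4,0,0,0,0,0,8],[4,0,0,0,0,0,8],[4,0,0,0,0,0,8],[3,0,0,0,0,0,8]]
  ]
}}

```text
time_s: 15.9
tcp_pos: [0.5423, 0.0949, 0.1426]
tool_rot: [0.578, 1.501, 0.65]
wrist_force: [0.7, 0.0, -3.3]
gripper_width: 0.0129
```

```bash
python3 look.py 11 .045; python3 - <<'E'
import cv2
a=cv2.imread("pics/w11.png")[110:250,250:390];cv2.imwrite("pics/w11c.png",cv2.resize(cv2.convertScaleAbs(a,alpha=1.6,beta=10),None,fx=4,fy=4,interpolation=2))
E
```

```text
[0.5423 0.0949 0.1426] q [-0.1966  0.4968  0.4355  1.9386 -1.0195  1.2718  0.8588] F [ 0.6634  0.0238 -3.3228] T [-1.2968 -0.0986 -0.0033]
[[-0.0339 -0.034   0.9988]
 [ 0.705   0.7076  0.048 ]
 [-0.7084  0.7058  0.    ]]
eye in slot frame (mm) [ 2.3417 27.3349 22.5875] peg y 28.379457830720167
eye px [[321.0132 182.7383]] [[320.7916 172.7305]] pegtip px [[317.4232 199.0417]] pegbase [[317.919  170.0627]]
0 [-4. -0. -0.] [-0.01  0.01  0.  ]
1 [-4. -0. -0.] [-0.01  0.01  0.  ]
2 [-4. -0. -0.] [-0.01  0.01  0.  ]
3 [-4. -0. -0.] [-0.01  0.01  0.  ]
4 [-4. -0. -0.] [-0.01  0.01  0.  ]
```

View pics/w11c.png

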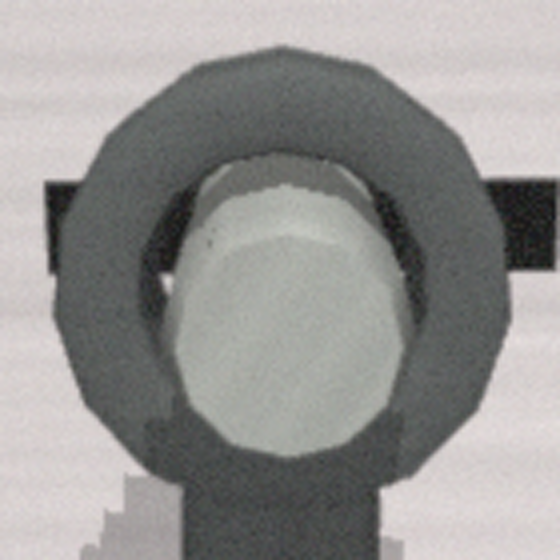

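{"op": "send_rows", "data": {
  "increments": [
    [[4,0,0,0,0,0,8],[4,0,0,0,0,0,8],[3,0,0,0,0,0,8],[2,0,0,0,0,0,8],[1.5,0,0,0,0,0,8]]
  ]
}}

```text
time_s: 16.58
tcp_pos: [0.5417, 0.106, 0.1314]
tool_rot: [0.578, 1.501, 0.65]
wrist_force: [0.3, -0.2, -4.1]
gripper_width: 0.0124
```

```bash
python3 look.py 12 .0
```

```text
[0.5417 0.106  0.1314] q [-0.2066  0.5096  0.4234  1.9485 -1.0387  1.2483  0.8678] F [ 0.2654 -0.1689 -4.0676] T [-1.249  -0.0502  0.026 ]
[[-0.0342 -0.0341  0.9988]
 [ 0.705   0.7076  0.0482]
 [-0.7084  0.7058 -0.0001]]
eye in slot frame (mm) [ 2.3881 27.3786  6.7884] peg y 28.379457830720167
eye px [[321.0273 182.7584]] [[320.8059 172.7471]] pegtip px [[317.3398 213.0105]] pegbase [[317.9584 176.5372]]
0 [ 1. -0. -0.] [-0.01  0.    0.  ]
1 [ 1. -0. -0.] [-0.01  0.    0.  ]
2 [ 1. -0. -0.] [-0.01  0.    0.  ]
3 [ 1. -0. -0.] [-0.01  0.    0.  ]
4 [ 1. -0. -0.] [-0.01  0.    0.  ]
```

View pics/w12.png

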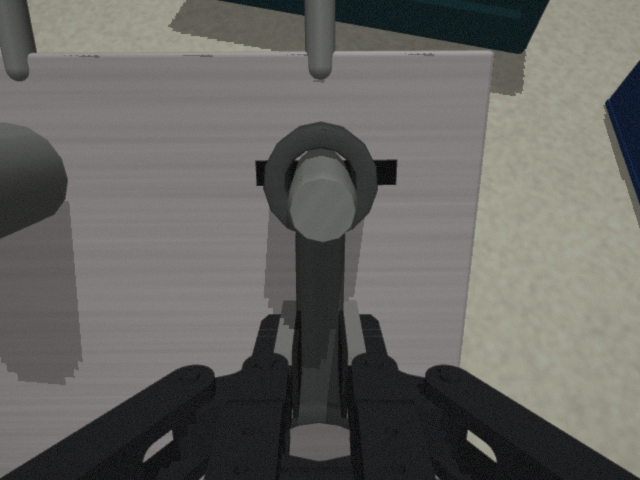

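{"op": "send_rows", "data": {
  "increments": [
    [[1,0,0,0,0,0,8],[1,0,0,0,0,0,8],[0.8,0,0,0,0,0,8],[0.6,0,0,0,0,0,8],[0.4,0,0,0,0,0,8]]
  ]
}}

```text
time_s: 17.25
tcp_pos: [0.5416, 0.1088, 0.1286]
tool_rot: [0.578, 1.501, 0.65]
wrist_force: [-0.4, -0.4, -3.6]
gripper_width: 0.0127
```

```bash
python3 - <<'E'
from tgt import *
s=observe();p,M=pose(s);print(M.T@s["wrist_force"],F.T@(p+M@eye_t-H)*1000-[150,h[5],16])
E
```

```text
[ 2.2803 -2.7626 -0.3733] [ 2.3451 27.2817  2.8488]
```

{"op": "send_rows", "data": {
  "increments": [
    [[0.6,0,0,0,0,0,8],[0.5,0,0,0,0,0,8],[0.4,0,0,0,0,0,8],[0.4,0,0,0,0,0,8],[0.3,0,0,0,0,0,8]]
  ]
}}

```text
time_s: 17.88
tcp_pos: [0.5416, 0.1104, 0.127]
tool_rot: [0.578, 1.501, 0.65]
wrist_force: [-0.5, -0.5, -2.9]
gripper_width: 0.0123
```

```bash
python3 - <<'E'
from tgt import *
s=observe();p,M=pose(s);print(M.T@s["wrist_force"],F.T@(p+M@eye_t-H)*1000-[150,h[5],16])
cv2.imwrite("pics/w13.png",read_camera("wrist")[:,:,::-1])
a=read_camera("side");cv2.imwrite("pics/side13.png",cv2.resize(a[120:270,200:400,::-1],None,fx=4,fy=4,interpolation=2))
E
```

```text
[ 1.6678 -2.3873 -0.509 ] [ 2.3159 27.229   0.6053]
```

View pics/side13.png

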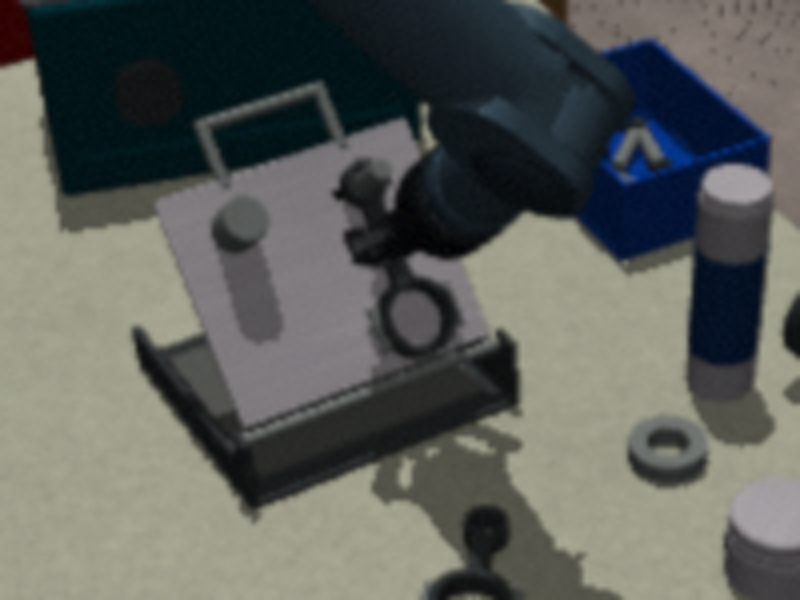

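View pics/w13.png

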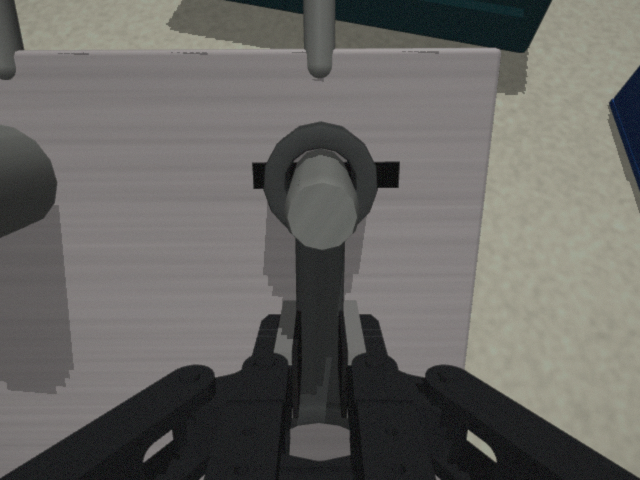

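{"op": "send_rows", "data": {
  "increments": [
    [[0.5,0,0,0,0,0,8],[0.5,0,0,0,0,0,8],[0.5,0,0,0,0,0,8],[0.4,0,0,0,0,0,8],[0.4,0,0,0,0,0,8]]
  ]
}}

```text
time_s: 18.6
tcp_pos: [0.5417, 0.1106, 0.1267]
tool_rot: [0.579, 1.5, 0.65]
wrist_force: [-2.0, -2.4, 1.0]
gripper_width: 0.0127
```

```bash
cat > st.py <<'E'
from tgt import *
s=observe();p,M=pose(s);print(M.T@s["wrist_force"],F.T@(p+M@eye_t-H)*1000-[150,h[5],16])
E
python3 st.py
```

```text
[-2.3081 -0.9004 -2.1338] [ 2.2497 27.1314  0.2488]
```

{"op": "send_rows", "data": {
  "increments": [
    [[0.4,0,0,0,0,0,8],[0,0,0,0,0,0,15],[0,0,0,0,0,0,22],[0,0,0,0,0,0,30],[0,0,0,0,0,0,36]]
  ]
}}

```text
time_s: 19.23
tcp_pos: [0.5431, 0.1132, 0.1279]
tool_rot: [0.58, 1.497, 0.654]
wrist_force: [0.5, -0.5, 0.3]
gripper_width: 0.0365
```

```bash
python3 st.py; python3 look.py 14 0 >/dev/null; python3 - <<'E'
from cell import *
import cv2
a=read_camera("side");cv2.imwrite("pics/side14.png",cv2.resize(a[120:270,200:400,::-1],None,fx=4,fy=4,interpolation=2))
E
```

```text
[-0.6111 -0.1508  0.4323] [ 4.8796 25.7757 -0.457 ]
```

View pics/w14.png

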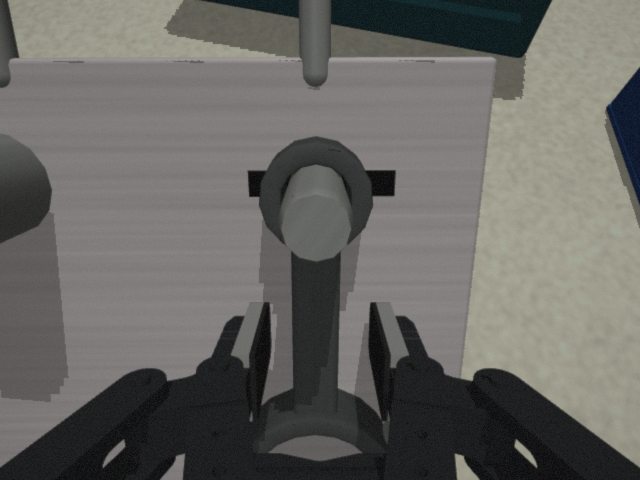

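View pics/side14.png

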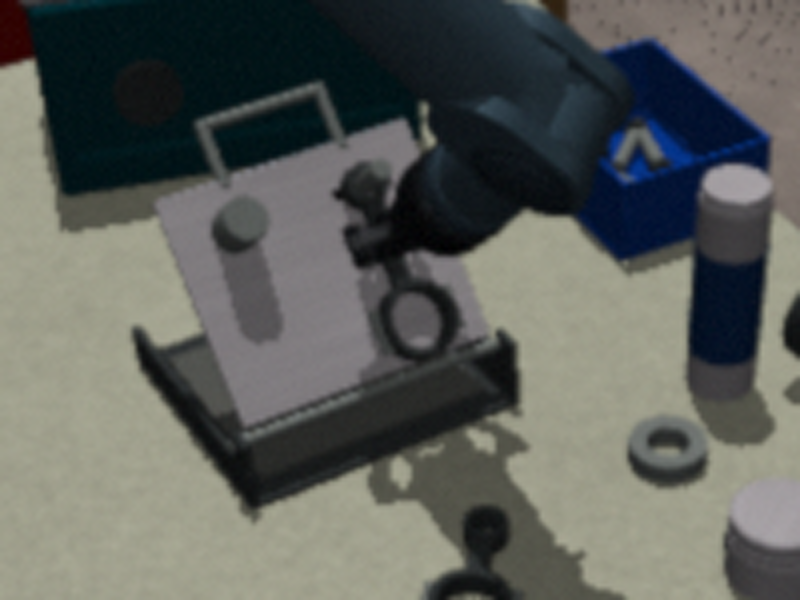

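{"op": "send_rows", "data": {
  "increments": [
    [[-5,0,0,0,0,0,36],[-15,0,0,0,0,0,36],[-25,0,0,0,0,0,36],[-30,0,0,0,0,0,36],[-30,0,0,0,0,0,36]]
  ]
}}

```text
time_s: 19.95
tcp_pos: [0.5453, 0.0362, 0.2048]
tool_rot: [0.581, 1.5, 0.655]
wrist_force: [0.3, -0.2, -0.4]
gripper_width: 0.0363
```

{"op": "send_rows", "data": {
  "increments": [
    [[-30,-10,0,0,0,0,36],[-30,-10,0,0,0,0,36],[0,0,0,0,0,0,36],[0,0,0,0,0,0,36],[0,0,0,0,0,0,36]]
  ]
}}

```text
time_s: 20.58
tcp_pos: [0.5489, -0.0268, 0.2381]
tool_rot: [0.581, 1.493, 0.649]
wrist_force: [0.3, -0.2, 0.5]
gripper_width: 0.0359
```

```bash
python3 look.py 15 0.1; python3 - <<'E'
from cell import *
import cv2
a=read_camera("side");cv2.imwrite("pics/side15.png",cv2.resize(a[120:270,200:400,::-1],None,fx=4,fy=4,interpolation=2))
a=read_camera("top");cv2.imwrite("pics/top15.png",a[:,:,::-1])
E
```

```text
[ 0.5489 -0.0268  0.2381] q [-0.063   0.445   0.5334  1.7863 -0.8836  1.5173  0.8309] F [ 0.3354 -0.211   0.4558] T [-0.7598 -0.025   0.022 ]
[[-0.0263 -0.0351  0.999 ]
 [ 0.7067  0.7061  0.0434]
 [-0.707   0.7072  0.0063]]
eye in slot frame (mm) [-16.5518  26.7669 176.3667] peg y 28.379457830720167
eye px [[320.8977 182.8596]] [[320.6898 172.8395]] pegtip px [[315.6132 115.3086]] pegbase [[315.604  113.6762]]
0 [15.  3. -0.] [ 0.01  0.09 -0.02]
1 [15.  3. -0.] [ 0.01  0.09 -0.02]
2 [15.  3. -0.] [ 0.01  0.09 -0.02]
3 [15.  3. -0.] [ 0.01  0.09 -0.02]
4 [15.  3. -0.] [ 0.01  0.09 -0.02]
```

View pics/w15.png

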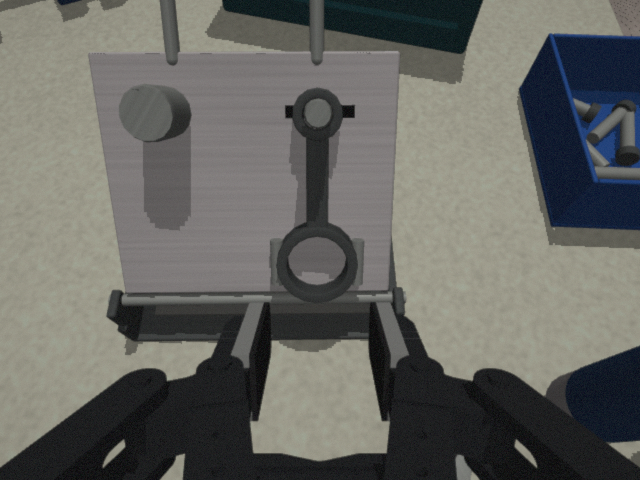

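View pics/side15.png

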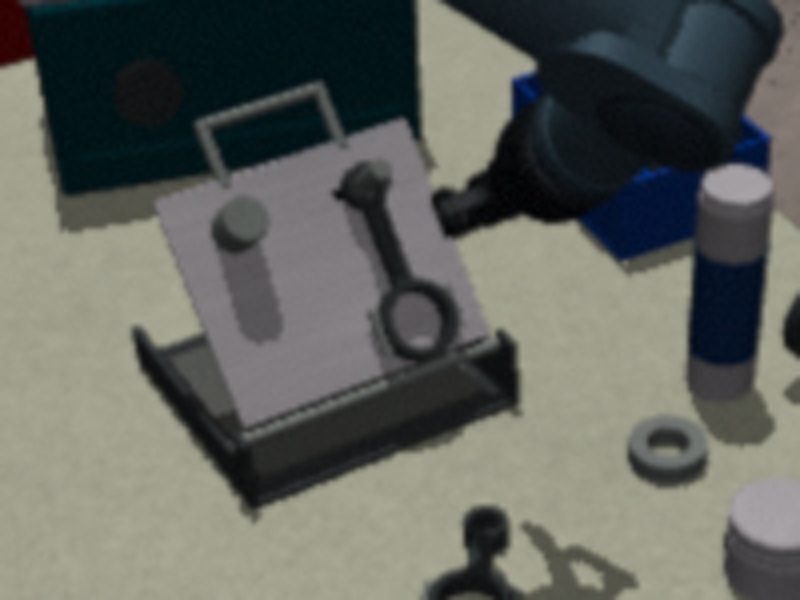

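View pics/top15.png

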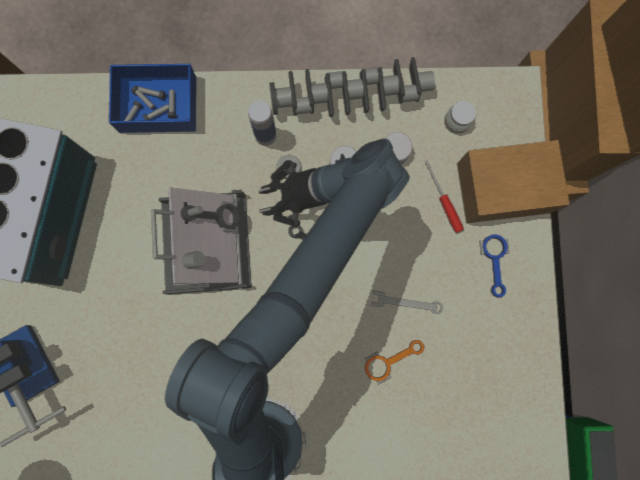

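```bash
python3 - <<'E'
from tgt import *
m,p,M=pickle.load(open("w15.pkl","rb"))
side=camera_model("side")
th=np.linspace(0,2*np.pi,60)
def circ(X,Y,Z,r): return H+(F@np.array([X+r*np.cos(th),Y+r*np.sin(th),Z+0*th])*.001).T
yp=h[5]+27.2
def draw(im,m,zu,off=(0,0),k=1):
  for X,r in((148.5,17.5),(148.5,10.5),(38.5,31),(38.5,23)):
    for Z in(6+zu,26+zu):
      q=proj(m,circ(X,yp,Z,r)); q=((q-off+.5)*k-.5); cv2.polylines(im,[np.round(q*8).astype(np.int32)],True,(0,255,0) if Z>20+zu else (0,0,255),1,cv2.LINE_AA,3)
  for q in [proj(m,circ(150,yp,61,7.75))]:
      cv2.polylines(im,[np.round(((q-off+.5)*k-.5)*8).astype(np.int32)],True,(255,0,255),1,cv2.LINE_AA,3)
w=cv2.imread("pics/w15.png")[70:320,240:400];w=cv2.convertScaleAbs(cv2.resize(w,None,fx=2.4,fy=2.4,interpolation=2),alpha=1.5)
sd=cv2.imread("pics/side15.png")
L=[]
for zu in(0,6):
  a=w.copy();draw(a,m,zu,np.array([240,70]),2.4);L.append(a)
cv2.imwrite("pics/ov.png",np.hstack(L))
L=[]
for zu in(0,6):
  a=sd.copy();draw(a,side,zu,np.array([200,120]),4);L.append(a[130:390,300:520])
cv2.imwrite("pics/ovs.png",cv2.resize(np.hstack(L),None,fx=1.7,fy=1.7))
E
```

```text
(no output)
```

View pics/ov.png

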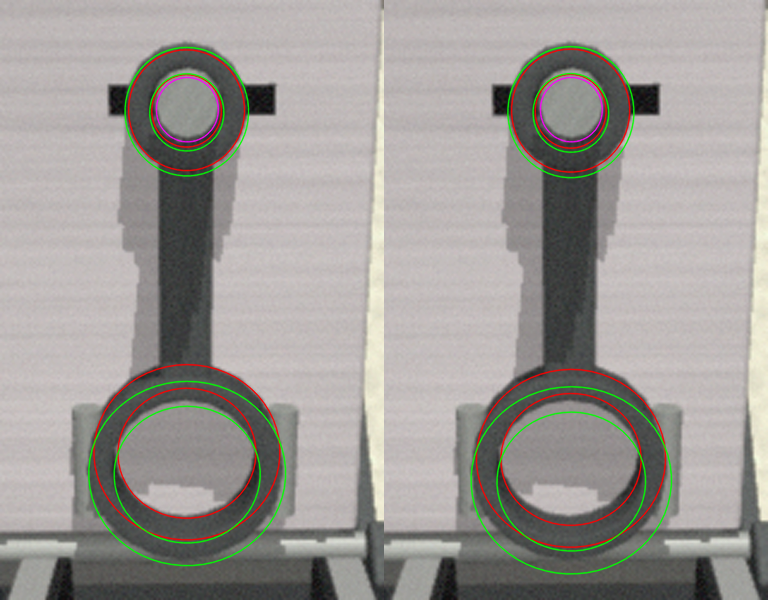

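View pics/ovs.png

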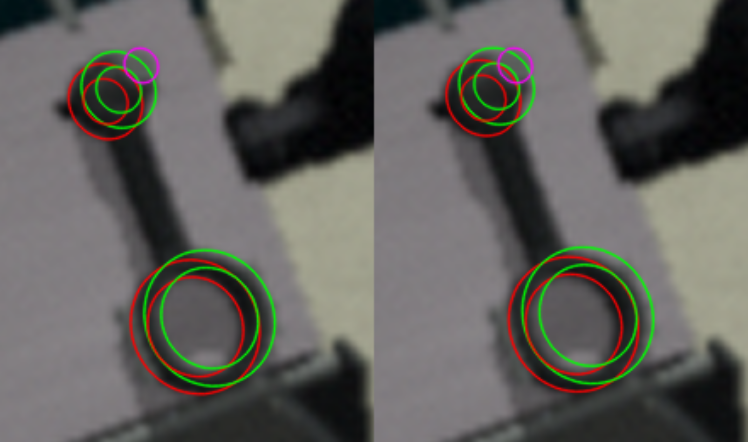

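```bash
python3 - <<'E'
from cell import *
s=observe();print(s["time_s"],abs(s["qd"]).max(),s["wrist_force"])
hand_in()
E
```

```text
20.725 0.004278865958927276 [ 0.52111576 -0.24291785 -0.12278178]
the job is handed in; nothing more can be done
```

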